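# Clamp the linings of a ukulele rim and hang up the clamp tote

### The job

The linings of this ukulele body have just been glued: take every spring clamp off the clamp tote and clip it down over the top edge of the rim standing in the mould, upright, one jaw inside and one outside, spread out with at least 50 mm between one clamp and the next. Then hang the empty tote by its handle bar on both prongs of the fork hanger and leave it hanging still. Leave the other things on the bench where they are.

Things in the scene. Friction and masses are not known exactly. Their poses are not given: they have to be found in the camera images.
- clamp0: small steel spring clamp with black rubber handles and pads, 70 g; starts clipped upright, handles up, on the edge of one of the tote's long sides (may be absent: None). Origin: its pivot pin; z up between the handles, x the line along which handles and jaws open, y along the pin. Rubber handles 18 mm wide along y, from 17 to 56 mm above the pin
- clamp1: clamp, same as clamp0. Jaw pads (16 mm along y, 13 mm high) are centred 37 mm below the pin, lowest point 44 mm below it. On a 9 mm board the handles measure about 45 mm over their tops
- clamp2: clamp, same as clamp0. Squeezed fully together (10 to 15 N, up to a stop) the handles are parallel, about 17 mm over all, and the jaws gape 26 mm; let go, the jaws close with about 12 N
- clamp3: clamp, same as clamp0. Clipped on properly, a clamp's pin is about 24 mm above the edge of the board or rim, on its middle line
- clamp4: clamp, same as clamp0
- mould: fixed plywood mould in the outline of a ukulele body, about 275 x 350 mm, 36 mm high, holding the body's bent sides (the rim). Origin on the bench at its middle, z up, y towards the narrower end. Rim and its light kerfed lining together are a wall 9 mm thick all round, top edge 68 mm above the bench, 32 mm above the mould; wooden blocks fill the inside at both ends
- rim_0 (a point): reference point on the middle of the rim's top edge, x pointing outward square to the wall; a good place for a clamp
- rim_1 (a point): another point like rim_0, further round the rim; neighbours are 75 to 140 mm apart
- rim_2 (a point): another point like rim_0, further round the rim; neighbours are 75 to 140 mm apart
- rim_3 (a point): another point like rim_0, further round the rim; neighbours are 75 to 140 mm apart
- rim_4 (a point): another point like rim_0, further round the rim; neighbours are 75 to 140 mm apart
- rim_5 (a point): another point like rim_0, further round the rim; neighbours are 75 to 140 mm apart
- rim_6 (a point): another point like rim_0, further round the rim; neighbours are 75 to 140 mm apart
- rim_7 (a point): another point like rim_0, further round the rim; neighbours are 75 to 140 mm apart
- tote: open plywood tote, 180 (x) x 230 (y) x 170 mm, 0.4 to 0.7 kg; origin: centre of its underside, z up. Long side boards (x = +-85.5 mm, along y) 9 mm thick, upper edge 50 mm above the underside. The end boards carry a round wooden handle bar, 20 mm diameter, along y over the middle, 212 mm of it free
- tote_bar (a point): middle of the tote's handle bar, on its axis, 150 mm above the tote's underside
- stand: fixed hanger, post 270 mm high with a fork of two rubber-covered prongs towards its -x (to the robot). Origin on the bench under the post, z up. Prongs 12 mm thick at y = +-50 mm, level, axis 240 mm up, out to x = -160 mm, then rising to tips at x = -176, tops 270 mm up; free between them to x = -22. Bar hangs well across both, along y, at x = -125 mm, its axis 256 mm up
- glue: white plastic glue bottle, 52 mm across, 135 mm tall; a bystander, to be left alone
- pickguard: black plastic pickguard lying flat, 5 mm thick, about 150 x 80 mm; a bystander, to be left alone
- screwdriver: wooden-handled screwdriver lying down; a bystander, to be left alone
- battery: black battery pack, 75 x 50 x 40 mm; a bystander, to be left alone
- jar: open glass jar, 72 mm across, 85 mm tall; a bystander, to be left alone
- cork_block: cork sanding block, 55 x 40 x 28 mm, lying on the bench inside the mould; a bystander, to be left alone

How it is judged:
By the outcome, as a careful person would: the job done as asked, in the order asked, and still so for the second after the job is handed in, with the robot touching nothing.
Of clamp0, clamp1, clamp2, clamp3, clamp4 only 3 to 5 are there at a start; the rules pass over those that are not, and their reading is None.
At some moment in a run one of tote may be knocked a few centimetres aside while the robot is not near it.
It also fails if it takes over 210 s, if anything falls off the work surface, if the arm or the gripper's body presses on something with over 40 N, if the wrist force passes 120 N, or if a joint passes its speed limit or range.

### The arm

A 7-joint arm with a two-finger parallel gripper is mounted at the origin on the work surface. World frame = base frame: x ahead of the robot, y to its left, z up, the work surface at z = 0. Lengths are in m, angles in rad, forces in N, time in s.
With the tool pointing down it reaches from about 0.425 to 0.875 m from the base axis. Payload 4.7 kg.
Tool frame: the origin (TCP) lies midway between the tips of the shut fingers; the grasp point (between the pads) lies 19 mm behind it; x points along the fingers, z is the direction in which the jaws open and shut, and the axes are right-handed (so a half turn about x gives the same grasp; the last joint's range is limited). The gripper opens to 87 mm and grips with 3 to 60 N. Pads are 19 mm wide; open, the fingers measure 117 mm over their backs; the gripper's body (75 mm by 190 mm) begins 51 mm behind the grasp point.
Start: joints at [-1.263, 0.321, -0.07, 1.45, 0.023, 1.371, -0.057], TCP at [0.188, 0.622, 0.223] pointing down, gripper open.
Joint ranges: [-2.86, 2.86], [-0.3, 2.09], [-1.38, 1.24], [0.06, 2.45], [-1.56, 4.7], [0.09, 2.05], [-2.69, 2.69]. Speed limits (rad/s): [2.57, 2.57, 3.14, 3.14, 3.14, 3.14, 3.14].

### API

Orientations are given as a rotation vector (axis times angle).
In Python, from bench import ctrl, vision, close_job gives the robot as it stands. The module is installed in compiled form; this text tells all that it offers.
- The arm moves only by the tool servo_tool, never from a script. Its argument "commands" is a list that holds one entry, the list of rows, each a list of 7 numbers: the turn, a rotation vector about the tool's x, y, z in degrees, then the shift along the tool's x, y, z in mm, then the finger opening in mm, from 0 to 87. In form: [[[wx, wy, wz, x, y, z, grip], ...]]. A call has 1 to 5 rows; each row is the pose to reach, as a shift and turn from the pose commanded when the call began, along the tool's axes at that moment; what a row does not reach only later rows make up. A row lasts 1/8 s, in which the tool goes at most 62.5 mm and 10.7 degrees, less where a joint would pass 70% of its speed; a pose out of reach is approached as far as the arm can. A call with a gripper value outside its range is refused whole. The fingers move at their own pace and stop on an object; "newtons" is the grip in N (left out, the last holds). Time passes only in rows, so rows that repeat a pose let the fingers close. It gives the time, the measured TCP pose, the force and the opening at its end, in the units of the state.
- ctrl.get_state(): the state, without advancing time (a new reading comes with each control period).
- vision.get_image(name): name is "scene" or "top" or "wrist"; returns the picture (420x560x3 uint8, red, green, blue); there is no depth.
- vision.camera_info(name): a dict with "fov_y" (degrees; the focal length in pixels is half the picture's height over the tangent of half this angle, whatever the lens; pixels are square), "cx", "cy" (the principal point, pixels), "pose" (4x4, takes a point from camera to world coordinates). Camera axes: x right, y down, z forward; pixel columns grow to the right and rows downward; lengths in m; the calibration is good to about 2 mm. A picture is of the moment at which its call begins: read the wrist's pose just before it. camera_info takes no time and is no camera call; for the wrist camera it gives the pose at the moment of the call.
- close_job(): hands the job in, once; it reports no verdict.
The state is a dict: "time": time; "joint_positions": joint angles; "qd": joint speeds; "joint_torque": joint torques, N m; "position": TCP position; "tool_rot": TCP orientation; "ft_force": force on the tool from outside, world axes, zero at the start; "torque": the same for the moment, N m; "grip_width": opening from 0.0 (shut) to 1.0 (fully open).
Only numpy, scipy, OpenCV 4.12 (cv2) and the standard library are available. Lean on these libraries where they do the work, as an engineer would, in place of code of your own. Each camera call takes 0.05 s, during which the arm holds its last target. There are 200 camera calls.

## Working session

There is one attempt and no reset: what is moved stays moved. The work goes in short steps, Python scripts to look and compute and a tool call to move; the robot and the scene stay as the last step left them, time stands still between calls to the robot, and variables do not carry over. Pictures are saved under pics/ and viewed, about 12 in all and at most 16, crops included, and the job is handed in when it is done.

Besides the shell and the picture viewer there is one more tool, called after "Request:" in YAML: its name, and indented under it one key for each argument. servo_tool: Moves the arm, as the interface text tells. Its arguments: {"type":"object","properties":{"commands":{"type":"array"},"newtons":{"type":"number"}},"required":["commands"]}

```bash
mkdir -p pics
cat > h.py <<'E'
import numpy as np, cv2
from bench import ctrl, vision, close_job
from scipy.spatial.transform import Rotation as R
def cam(n):
    i=vision.camera_info(n); f=210/np.tan(np.radians(i['fov_y'])/2); return f,i['cx'],i['cy'],np.array(i['pose'])
def ray(n,u,v,c=None):
    f,cx,cy,P=c or cam(n); d=P[:3,:3]@np.array([(u-cx)/f,(v-cy)/f,1]); return P[:3,3],d
def onz(n,u,v,z,c=None):
    o,d=ray(n,u,v,c); return o+d*(z-o[2])/d[2]
def proj(n,p,c=None):
    f,cx,cy,P=c or cam(n); q=P[:3,:3].T@(np.array(p)-P[:3,3]); return np.array([cx+f*q[0]/q[2],cy+f*q[1]/q[2]])
def snap(n,name):
    im=vision.get_image(n); cv2.imwrite(f'pics/{name}.png',im[:,:,::-1]); return im
E
python3 - <<'E'
from h import *
np.set_printoptions(precision=4,suppress=True)
print(ctrl.get_state())
for n in ['scene','top','wrist']:
    print(n,cam(n)); snap(n,n+'0')
E
```

```text
{'time': 0.0, 'joint_positions': array([-1.2629,  0.3218, -0.0701,  1.4517,  0.0226,  1.3708, -0.0569]), 'qd': array([-0.0004, -0.0024, -0.0005, -0.0011, -0.    ,  0.0011,  0.0004]), 'joint_torque': array([  0.0001, -49.1273,  -0.4039, -31.254 ,  -0.064 ,   0.0435,
         0.0002]), 'position': array([0.1881, 0.6216, 0.2214]), 'tool_rot': array([-0.9914,  1.3355,  0.9893]), 'ft_force': array([1.0705, 0.5277, 0.5342]), 'torque': array([ 0.0206, -0.0117,  0.0085]), 'grip_width': 1.0041749028137748}
scene (np.float64(393.829931066548), 275.1447388936212, 209.3862973482921, array([[ 0.4179,  0.7594, -0.4987,  0.9779],
       [ 0.9084, -0.3418,  0.2407, -0.2343],
       [ 0.0123, -0.5536, -0.8327,  0.8507],
       [ 0.    ,  0.    ,  0.    ,  1.    ]]))
top (np.float64(467.415946612345), 282.44227317529254, 204.19056668053966, array([[ 0.0078, -0.989 ,  0.1476,  0.3831],
       [-0.9996, -0.0116, -0.025 , -0.0053],
       [ 0.0265, -0.1473, -0.9887,  1.3306],
       [ 0.    ,  0.    ,  0.    ,  1.    ]]))
wrist (np.float64(311.9745653305185), 280.21696817026935, 207.91786396341345, array([[ 0.2894,  0.922 ,  0.2572,  0.1181],
       [ 0.9572, -0.2782, -0.0795,  0.6435],
       [-0.0018,  0.2692, -0.9631,  0.3847],
       [ 0.    ,  0.    ,  0.    ,  1.    ]]))
```

View pics/top0.png

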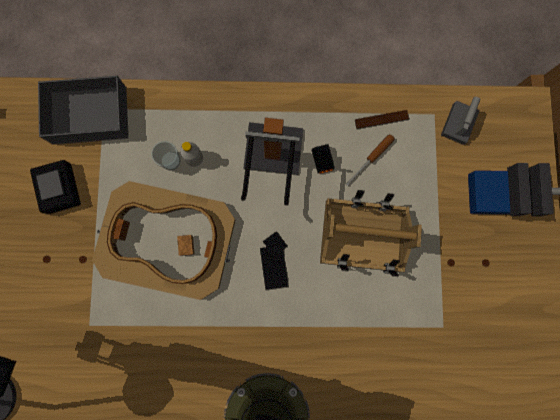

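View pics/scene0.png

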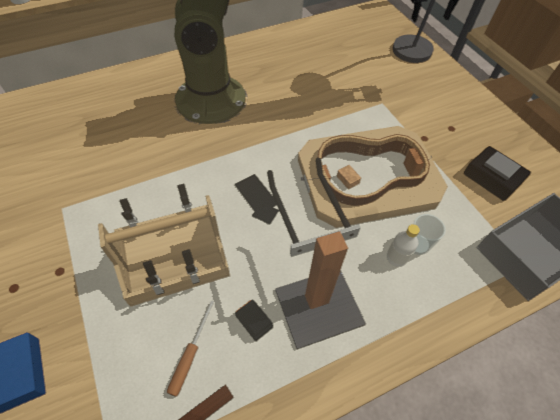

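The top view shows the mould at about (165,240), stand at (272,150) and tote at (370,235). There are four clamps: top view (360,200), (388,200), (345,263), (392,268). The scene view agrees. Next I zoom in.

Run:
```python
from h import *
im=cv2.imread('pics/top0.png'); s=cv2.imread('pics/scene0.png')
a=cv2.resize(im[180:285,310:430],None,fx=3.3,fy=3.3,interpolation=2); b=cv2.resize(im[170:305,85:245],None,fx=2.5,fy=2.5,interpolation=2)
c=cv2.resize(s[170:305,90:240],None,fx=2.6,fy=2.6,interpolation=2)
W=np.zeros((600,800,3),np.uint8)
def put(x,y,p):
    p=p[:600-y,:800-x]; W[y:y+p.shape[0],x:x+p.shape[1]]=p
put(0,0,cv2.resize(a,None,fx=.99,fy=.99)); put(400,0,b[:340]); put(0,346,cv2.resize(c,None,fx=.72,fy=.72)); 
d=cv2.resize(s[120:245,295:450],None,fx=2,fy=2,interpolation=2); put(400,346,d)
cv2.imwrite('pics/c1.png',W)
```

```text
(no output)
```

View pics/c1.png

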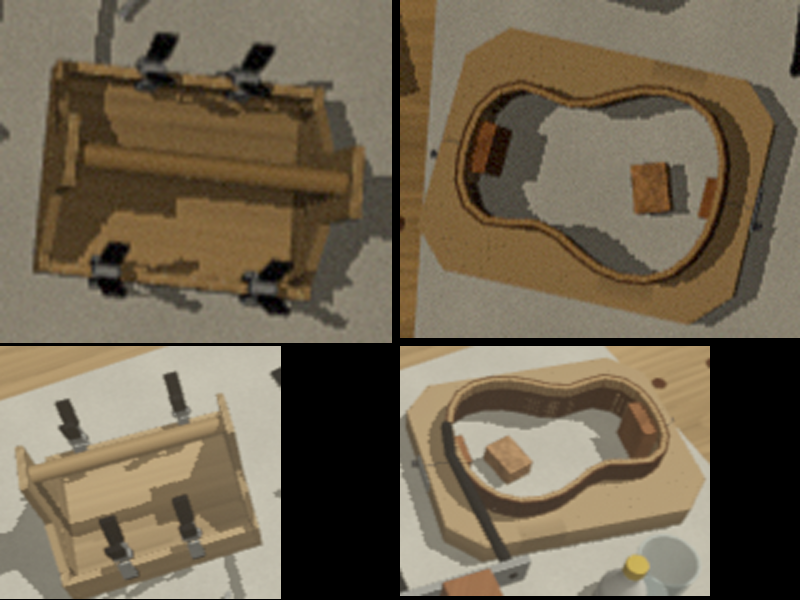

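View pics/wrist0.png

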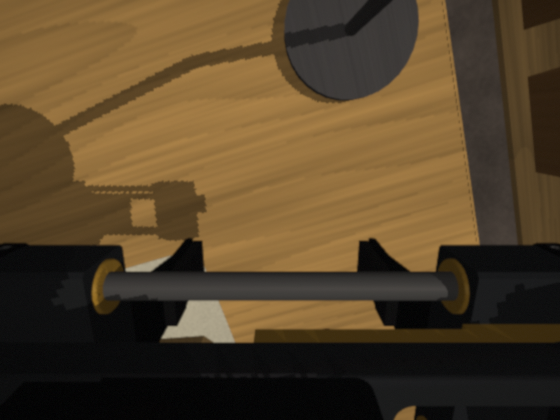

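Run:
```python
from h import *
np.set_printoptions(precision=4,suppress=True)
t=cam('top')
cl=[(357.4,203),(385,205.4),(343.7,262.6),(391.1,268.8)]
for p in cl: print('clamp',onz('top',*p,.078,t))
print('bar',onz('top',336,227.4,.15,t),onz('top',417,236.6,.15,t))
f=lambda u,v:(310+u/3.267,180+v/3.267)
for p in [(57,70),(320,92),(38,268),(308,294)]: print('edge',p,onz('top',*f(*p),.05,t))
# stand: prong tips and bases
for p in [(244,198),(289,202),(250,135),(294,138),]: print('prong',onz('top',*p,.25,t))
print('post',onz('top',273,125,.27,t))
g=lambda u,v:(85+(u-400)/2.5,170+v/2.5)
R_={'tl':(510,88),'topwaist':(580,102),'toplower':(675,90),'right':(724,160),'botlower':(650,278),'botwaist':(560,238),'bl':(485,218),'left':(461,155)}
for k,p in R_.items(): q=onz('top',*g(*p),.068,t); print(k,q,np.hypot(*q[:2]))
s=ctrl.get_state(); print(R.from_rotvec(s['tool_rot']).as_matrix())
print(proj('top',s['position']))
```

```text
clamp [ 0.5757 -0.2411  0.078 ]
clamp [ 0.57   -0.3166  0.078 ]
clamp [ 0.4143 -0.2018  0.078 ]
clamp [ 0.3989 -0.3287  0.078 ]
bar [ 0.5012 -0.1719  0.15  ] [ 0.4799 -0.3787  0.15  ]
edge (57, 70) [ 0.5835 -0.1628  0.05  ]
edge (320, 92) [ 0.5672 -0.3877  0.05  ]
edge (38, 268) [ 0.416  -0.1458  0.05  ]
edge (308, 294) [ 0.3964 -0.3721  0.05  ]
prong [0.558  0.0574 0.25  ]
prong [ 0.5498 -0.0479  0.25  ]
prong [0.7104 0.0461 0.25  ]
prong [ 0.7047 -0.059   0.25  ]
post [ 0.7295 -0.0084  0.27  ]
tl [0.5639 0.3783 0.068 ] 0.679054544616494
topwaist [0.5495 0.3023 0.068 ] 0.6271485257930428
toplower [0.5638 0.2004 0.068 ] 0.5983508528553119
right [0.4882 0.1451 0.068 ] 0.5092743756210254
botlower [0.362  0.2197 0.068 ] 0.4234759421043418
botwaist [0.4033 0.3165 0.068 ] 0.5127161370599939
bl [0.4238 0.3969 0.068 ] 0.5806166621292111
left [0.4907 0.4264 0.068 ] 0.6500686091453509
[[-0.0004 -0.9572  0.2896]
 [-0.0014  0.2896  0.9572]
 [-1.     -0.0001 -0.0015]]
[ -9.7685 359.2272]
```

```bash
cat >> h.py <<'E'
def plan(*tg):
    """targets (x,y,z,angle_deg of tool z in world); prints tool-frame rows, each from the previous pose, tool down"""
    s=ctrl.get_state(); p=np.array(s['position']); M=R.from_rotvec(s['tool_rot']).as_matrix()
    a=np.degrees(np.arctan2(M[1,2],M[0,2]))
    print('now',np.round(p*1000,1),'ang %.1f'%a,'tilt',np.round(M[:2,0],3),'F',np.round(s['ft_force'],1),'grip %.1f'%(s['grip_width']*87),'t %.1f'%s['time'])
    for x,y,z,b in tg:
        T=down(b); d=M.T@(np.array([x,y,z])-p)*1000
        w=R.from_matrix(M.T@T).as_rotvec(degrees=True)
        print('row turn',np.round(w,1),'shift',np.round(d,1),'rows>=',int(max(np.ceil(np.linalg.norm(d)/62.5),np.ceil(np.linalg.norm(w)/10.7))))
        p=np.array([x,y,z]); M=T
def down(b):
    c,s=np.cos(np.radians(b)),np.sin(np.radians(b)); X=np.array([0,0,-1.]);Z=np.array([c,s,0]); return np.stack([X,np.cross(Z,X),Z],1)
E
python3 - <<'E'
from h import *
plan((.45,.2,.36,20),(.53,-.24,.30,-5))
E
```

```text
now [188.2 621.7 221.7] ang 73.2 tilt [-0.    -0.001] F [-0.   0.1 -0.1] grip 86.9 t 0.1
row turn [53.2 -0.1  0. ] shift [-137.8 -372.8 -328. ] rows>= 9
row turn [25.  0.  0.] shift [  60.  -440.8  -75.3] rows>= 8
```

```bash
python3 - <<'E'
s=open('h.py').read()
a=s.index("    for x,y,z,b in tg:"); b=s.index("def down")
s=s[:a]+'''    for x,y,z,b in tg:
        q=np.array([x,y,z]); n=max(np.linalg.norm(q-p)*1000/62.5,abs(b-a)/10.7); k=max(1,int(np.ceil(n/4.6))); p0,a0=p,a
        for i in range(1,k+1):
            pn=p0+(q-p0)*i/k; an=a0+(b-a0)*i/k; T=down(an); d=M.T@(pn-p)*1000
            w=R.from_matrix(M.T@T).as_rotvec(degrees=True)
            print('call',np.round(w,1),np.round(d,1),'rows %.1f'%(n/k)); p,M,a=pn,T,an
'''+s[b:]
open('h.py','w').write(s)
E
python3 - <<'E'
from h import *
plan((.45,.2,.36,20),(.53,-.24,.30,-5))
E
```

```text
now [188.2 621.7 221.7] ang 73.2 tilt [-0.    -0.001] F [-0.   0.1 -0.1] grip 86.9 t 0.1
call [26.6 -0.1  0. ] [ -68.9 -186.4 -164. ] rows 4.1
call [26.6  0.   0. ] [ -69.1 -240.   -63.2] rows 4.1
call [12.5  0.   0. ] [  30.  -220.4  -37.7] rows 3.6
call [12.5  0.   0. ] [  30.  -223.3   10.9] rows 3.6
```

Request:
servo_tool:
  commands:
    - [[26.6,0,0,-69,-186,-164,87],[26.6,0,0,-69,-186,-164,87],[26.6,0,0,-69,-186,-164,87],[26.6,0,0,-69,-186,-164,87],[26.6,0,0,-69,-186,-164,87]]

```text
time: 0.78
position: [0.3228, 0.4075, 0.2935]
tool_rot: [-0.628, 1.475, 0.629]
ft_force: [-0.2, 0.4, -0.6]
grip_width: 0.998
```

Request:
servo_tool:
  commands:
    - [[26.6,0,0,-69,-240,-63,87],[26.6,0,0,-69,-240,-63,87],[26.6,0,0,-69,-240,-63,87],[26.6,0,0,-69,-240,-63,87],[26.6,0,0,-69,-240,-63,87]]

```text
time: 1.4
position: [0.4523, 0.1966, 0.3619]
tool_rot: [-0.267, 1.552, 0.267]
ft_force: [-0.1, 0.2, -0.5]
grip_width: 0.999
```

Run:
```python
from h import *
snap('wrist','w1'); plan((.53,-.24,.30,-5)); np.save('w1cam.npy',cam('wrist')[3])
```

```text
now [451.4 198.4 361.3] ang 19.7 tilt [0.001 0.001] F [ 0.1 -0.4 -0.2] grip 86.9 t 1.4
call [12.3  0.1 -0. ] [  30.5 -219.6  -36.9] rows 3.6
call [12.3  0.   0. ] [  30.6 -222.4   11. ] rows 3.6
```

View pics/w1.png

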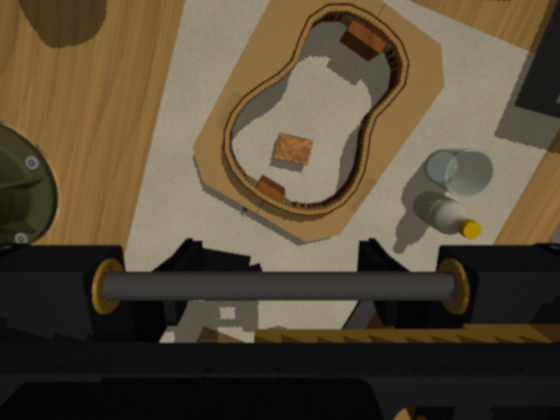

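The wrist view shows the whole rim, from (350,8) to (310,212). I enlarge it with the top-view points overlaid.

Run:
```python
from h import *
f,cx,cy,_=cam('wrist'); c=(f,cx,cy,np.load('w1cam.npy'))
im=cv2.imread('pics/w1.png'); k=2.75; o=(195,0)
w=cv2.resize(im[0:216,195:430],None,fx=k,fy=k,interpolation=2)
P={'tl':(.5639,.3783),'tw':(.5495,.3023),'tlo':(.5638,.2004),'r':(.4882,.1451),'blo':(.362,.2197),'bw':(.4033,.3165),'bl':(.4238,.3969),'l':(.4907,.4264)}
for n,p in P.items():
    q=(proj('wrist',[*p,.068],c)-o)*k; cv2.drawMarker(w,tuple(int(x) for x in q),(0,0,255),0,10,1)
for x in range(200,430,20): cv2.putText(w,str(x),(int((x-195)*k),590),0,.35,(0,255,255)); cv2.line(w,(int((x-195)*k),0),(int((x-195)*k),6),(0,255,255))
for y in range(0,216,20): cv2.putText(w,str(y),(0,int(y*k)),0,.35,(255,255,0))
cv2.imwrite('pics/c2.png',w); print(w.shape)
```

```text
(594, 646, 3)
```

View pics/c2.png

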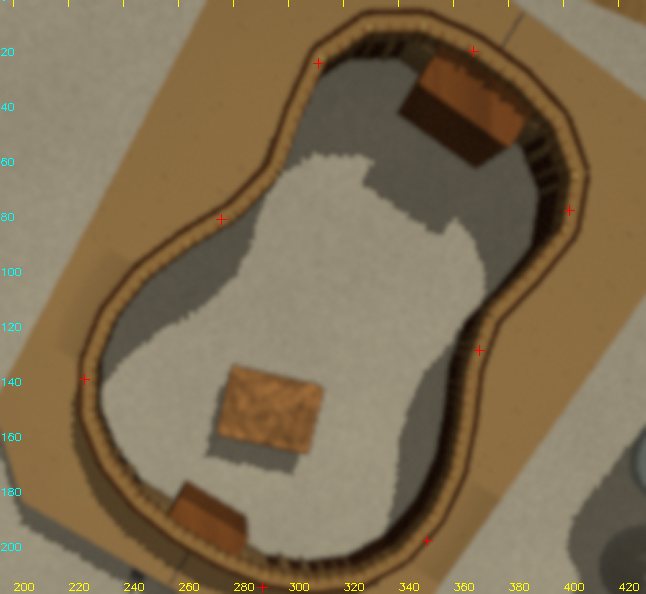

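Run:
```python
from h import *
np.set_printoptions(precision=4,suppress=True)
C={}
for n in ['top','scene','wrist']:
    c=cam(n); im=snap(n,n+'2'); C[n]=c
    h=cv2.cvtColor(im,cv2.COLOR_RGB2HSV); m=cv2.inRange(h,(22,170,100),(34,255,255))
    k,l,st,ce=cv2.connectedComponentsWithStats(m); i=1+np.argmax(st[1:,4]); print(n,ce[i],st[i],onz(n,*ce[i],.133,c))
np.save('w2cam.npy',C['wrist'][3]); print(np.load('w1cam.npy')-C['wrist'][3])
plan()
```

```text
top [186.0161 145.8548] [182 142   9   9  62] [0.7137 0.2189 0.133 ]Traceback (most recent call last):
  File "<stdin>", line 7, in <module>
    return _wrapfunc(a, 'argmax', axis=axis, out=out, **kwds)
    return bound(*args, **kwds)
ValueError: attempt to get argmax of an empty sequence
```

Run:
```python
from h import *
np.set_printoptions(precision=4,suppress=True)
c=cam('wrist'); im=snap('wrist','wrist3'); np.save('w3cam.npy',c[3]); print(np.abs(np.load('w1cam.npy')-c[3]).max())
for n,im,c in [('wrist',im,c),('scene',cv2.imread('pics/scene0.png')[:,:,::-1].copy(),cam('scene')),('top',cv2.imread('pics/top0.png')[:,:,::-1].copy(),cam('top'))]:
    h=cv2.cvtColor(im,cv2.COLOR_RGB2HSV); m=cv2.inRange(h,(20,150,90),(36,255,255))
    k,l,st,ce=cv2.connectedComponentsWithStats(m)
    for i in range(1,k):
        if st[i,4]>30: print(n,ce[i],st[i],onz(n,*ce[i],.133,c))
    # cork: orange-brown
    m=cv2.inRange(h,(8,110,120),(16,255,255)); k,l,st,ce=cv2.connectedComponentsWithStats(m)
    for i in range(1,k):
        if 60<st[i,4]<3000: print('  cork?',n,ce[i],st[i],onz(n,*ce[i],.028,c))
```

```text
0.006242652046836439
wrist [472.2519 235.7333] [464 226  18  19 270] [0.7147 0.2205 0.133 ]
wrist [ 95.25   301.0833] [ 92 291   9  21  48] [ 0.2623 -0.0496  0.133 ]
  cork? wrist [294.5157 152.5595] [276 137  38  32 731] [0.4616 0.2339 0.028 ]
  cork? scene [415.8152 155.9457] [409 149  14  15  92] [0.4836 0.4338 0.028 ]
  cork? scene [331.5848 243.3543] [317 232  30  24 460] [0.6283 0.0854 0.028 ]
  cork? scene [182.5205 369.6355] [169 344  28  52 513] [ 0.7545 -0.3211  0.028 ]
top [186.     145.8154] [182 142   9   9  65] [0.7139 0.2189 0.133 ]
```

```bash
cat > rim.py <<'E'
from h import *
f,cx,cy,_=cam('wrist'); c=(f,cx,cy,np.load('w3cam.npy'))
def cap(fn):
    h=cv2.cvtColor(cv2.imread(fn),cv2.COLOR_BGR2HSV); m=cv2.inRange(h,(20,150,90),(36,255,255)); m[:,:400]=0; m[260:]=0
    return np.mean(np.argwhere(m)[:,::-1],0)
sh=cap('pics/wrist3.png')-cap('pics/w1.png')
PK={'F1':[(471,380),(467,420),(462,455)],'F2':[(553,256),(533,276),(512,298)],'N1':[(301,92),(290,118),(279,145)],'N2':[(178,241),(154,258),(132,280)]}
out={}
for n,l in PK.items():
    w=[onz('wrist',*(np.array(p)/2.75+(195,0)+sh),.068,c) for p in l]; t=w[2]-w[0]; nn=np.array([-t[1],t[0]]); nn/=np.hypot(*nn); nn*=np.sign(nn[0])
    out[n]=(w[1],np.degrees(np.arctan2(nn[1],nn[0])))
if __name__=='__main__':
    print(sh); o=np.array((195,0)); k=2.75
    im=cv2.imread('pics/wrist3.png'); v=cv2.resize(im[0:218,195:430],None,fx=k,fy=k,interpolation=2)
    for n,(p,a) in out.items():
        print(n,p.round(4),round(a,1),'r',np.hypot(*p[:2]).round(3))
        d=np.array([np.cos(np.radians(a)),np.sin(np.radians(a)),0])
        A=[tuple(((proj('wrist',p+d*s,c)-o)*k).astype(int)) for s in (-.0045,.0045,-.03,.03)]
        cv2.line(v,tuple(map(int,A[2])),tuple(map(int,A[3])),(255,0,0),1)
        for q in A[:2]: cv2.circle(v,tuple(map(int,q)),2,(0,0,255),-1)
    cv2.imwrite('pics/c3.png',v)
E
python3 rim.py
```

```text
[1.17290448 6.96265664]
F1 [0.5597 0.2629 0.068 ] 17.4 r 0.618
F2 [0.5611 0.3406 0.068 ] -22.9 r 0.656
N1 [0.4196 0.3662 0.068 ] -3.6 r 0.557
N2 [0.3785 0.2831 0.068 ] -31.7 r 0.473
```

View pics/c3.png

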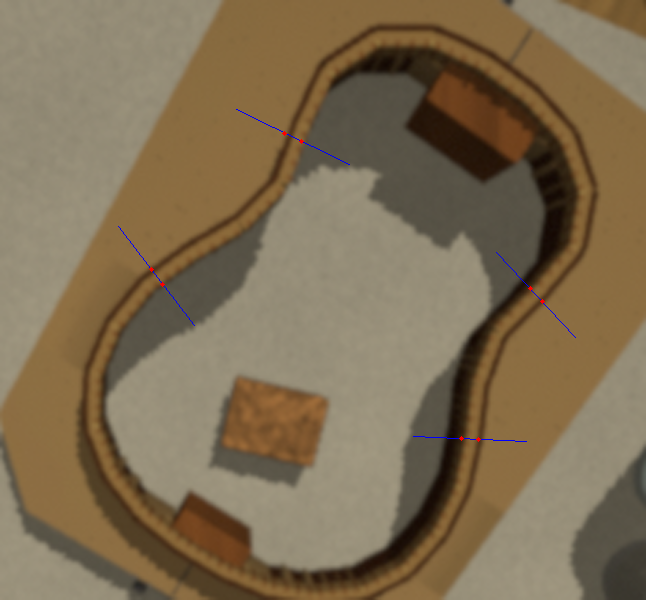

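Run:
```python
from h import *
np.set_printoptions(precision=4,suppress=True)
T=[(357.4,203),(385,205.4),(343.7,262.6),(391.1,268.8)]; S=[(193.1,273.6),(156.8,282.7),(188.8,206.9),(135.4,220.2)]
for a,b in zip(T,S):
    o1,d1=ray('top',*a);o2,d2=ray('scene',*b)
    s=np.linalg.lstsq(np.stack([d1,-d2],1),o2-o1,rcond=None)[0]; p,q=o1+d1*s[0],o2+d2*s[1]
    print((p+q)/2,np.linalg.norm(p-q), onz('top',*a,.074),onz('scene',*b,.074))
plan((.50,-.245,.30,-5))
```

```text
[ 0.58   -0.2415  0.0562] 0.007545029424488503 [ 0.5764 -0.2419  0.074 ] [ 0.5902 -0.2379  0.074 ]
[ 0.5726 -0.3173  0.064 ] 0.005524163800353687 [ 0.5706 -0.3176  0.074 ] [ 0.5786 -0.3136  0.074 ]
[ 0.416  -0.1982  0.068 ] 0.010641473671303081 [ 0.4144 -0.2024  0.074 ] [ 0.4222 -0.1935  0.074 ]
[ 0.4004 -0.3245  0.068 ] 0.013523699291177445 [ 0.399  -0.3298  0.074 ] [ 0.4072 -0.3172  0.074 ]
now [448.7 202.5 359.8] ang 20.1 tilt [-0.001 -0.   ] F [0.  0.6 0.8] grip 87.0 t 1.6
call [12.6 -0.1 -0. ] [  29.9 -218.9  -52.9] rows 3.6
call [12.6  0.   0. ] [  29.9 -225.2   -4. ] rows 3.6
```

Run:
```python
from h import *
plan((.49,-.40,.38,-5))
```

```text
now [448.7 202.5 359.8] ang 20.1 tilt [-0.001 -0.   ] F [0.  0.6 0.8] grip 87.0 t 1.6
call [ 8.4 -0.1 -0. ] [  -6.7 -193.3  -56.2] rows 3.2
call [8.4 0.  0. ] [  -6.7 -199.4  -27.4] rows 3.2
call [8.4 0.  0. ] [  -6.7 -201.3    1.9] rows 3.2
```

Request:
servo_tool:
  commands:
    - [[8.4,0,0,-7,-193,-56,87],[8.4,0,0,-7,-193,-56,87],[8.4,0,0,-7,-193,-56,87],[8.4,0,0,-7,-193,-56,87]]

```text
time: 2.1
position: [0.4628, -0.0027, 0.3676]
tool_rot: [-0.155, 1.565, 0.155]
ft_force: [-0.8, 0.4, -0.2]
grip_width: 0.997
```

Request:
servo_tool:
  commands:
    - [[8.4,0,0,-7,-199,-27,87],[8.4,0,0,-7,-199,-27,87],[8.4,0,0,-7,-199,-27,87],[8.4,0,0,-7,-199,-27,87]]

```text
time: 2.6
position: [0.4763, -0.2025, 0.3744]
tool_rot: [-0.042, 1.571, 0.04]
ft_force: [0.6, 0.4, -0.6]
grip_width: 0.997
```

Request:
servo_tool:
  commands:
    - [[8.4,0,0,-7,-201,2,87],[8.4,0,0,-7,-201,2,87],[8.4,0,0,-7,-201,2,87],[8.4,0,0,-7,-201,2,87],[8.4,0,0,-7,-201,2,87]]

```text
time: 3.22
position: [0.491, -0.3997, 0.3795]
tool_rot: [0.072, 1.572, -0.07]
ft_force: [-0.5, 0.4, 0.3]
grip_width: 1.002
```

Run:
```python
from h import *
vision.get_image('top');vision.get_image('top')
np.save('w4cam.npy',cam('wrist')[3]); im=snap('wrist','w4'); plan()
f,cx,cy,P=cam('wrist'); print(np.abs(P-np.load('w4cam.npy')).max())
v=cv2.resize(im[0:250,80:500],None,fx=1.9,fy=1.9,interpolation=2)[:,:,::-1].copy()
for x in range(100,500,20): cv2.line(v,(int((x-80)*1.9),0),(int((x-80)*1.9),6 if x%100 else 20),(0,255,255))
for y in range(0,250,20): cv2.line(v,(0,int(y*1.9)),(6 if y%100 else 20,int(y*1.9)),(0,255,255))
cv2.imwrite('pics/c4.png',v)
```

```text
now [ 491.4 -398.2  381.1] ang -5.0 tilt [0.001 0.002] F [-0.2  0.   0. ] grip 86.8 t 3.4
0.0008391060166550238
```

View pics/c4.png

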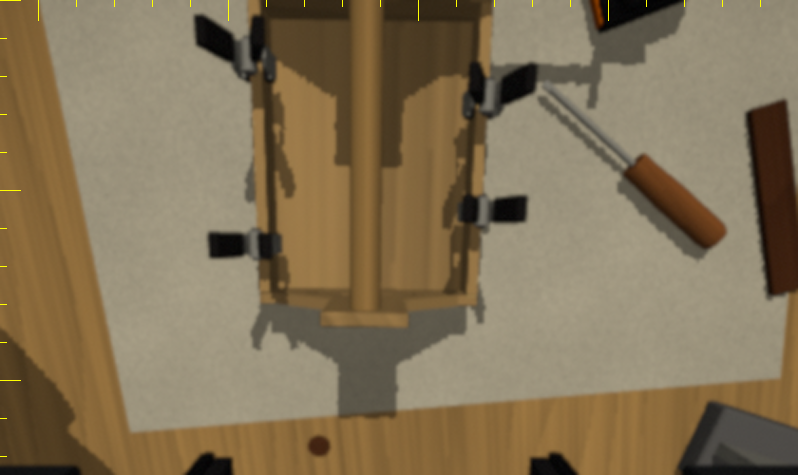

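Run:
```python
from h import *
np.set_printoptions(precision=4,suppress=True)
f,cx,cy,_=cam('wrist'); c=(f,cx,cy,np.load('w4cam.npy')); g=lambda u,v,z:onz('wrist',80+u/1.9,v/1.9,z,c)
cl={n:g(*p,.076) for n,p in {'FarL':(491,94),'FarR':(484,211),'NearL':(244,57),'NearR':(256,244)}.items()}
for n,p in cl.items(): print(n,p)
print('bar',g(367,20,.15),g(367,295,.15))
a,b=g(367,20,.15),g(367,295,.15); print('bar ang',np.degrees(np.arctan2(a[0]-b[0],a[1]-b[1])))
L=[g(254,90,.05),g(261,285,.05)]; Rr=[g(486,80,.05),g(474,290,.05)]; print('edges',L,Rr)
for l in (L,Rr): print(np.degrees(np.arctan2(l[0][0]-l[1][0],l[0][1]-l[1][1])))
# handle tips
for p in [(205,30),(258,20),(477,70),(530,75),(212,245),(275,243),(466,208),(522,208)]: print('tip',g(*p,.125))
```

```text
FarL [ 0.5856 -0.2374  0.076 ]
FarR [ 0.5773 -0.3173  0.076 ]
NearL [ 0.4124 -0.1984  0.076 ]
NearR [ 0.4025 -0.3263  0.076 ]
bar [ 0.5007 -0.2055  0.15  ] [ 0.4858 -0.3647  0.15  ]
bar ang 5.334059428296843
edges [array([ 0.4118, -0.2142,  0.05  ]), array([ 0.3966, -0.3591,  0.05  ])] [array([ 0.587 , -0.2226,  0.05  ]), array([ 0.571 , -0.3784,  0.05  ])]
5.979678222394664
5.888640162049352
tip [ 0.3992 -0.1945  0.125 ]
tip [ 0.4331 -0.1919  0.125 ]
tip [ 0.568  -0.2319  0.125 ]
tip [ 0.6016 -0.2378  0.125 ]
tip [ 0.3824 -0.3242  0.125 ]
tip [ 0.4256 -0.3266  0.125 ]
tip [ 0.557  -0.3151  0.125 ]
tip [ 0.5946 -0.3184  0.125 ]
```

The wrist picture shows all four clamps on the tote's two edges, the bar vertical at column 367, and an edge spacing of about 172 mm as given. I start with the clamp at the far left.

Run:
```python
from h import *
plan((.585,-.236,.22,-5.7),(.585,-.236,.104,-5.7))
```

```text
now [ 491.4 -398.2  381.1] ang -5.0 tilt [0.001 0.002] F [-0.2  0.   0. ] grip 86.8 t 3.4
call [ 0.7  0.  -0.1] [161.5 169.3  79.1] rows 4.0
call [0. 0. 0.] [116.   0.   0.] rows 1.9
```

Request:
servo_tool:
  commands:
    - [[0.7,0,-0.1,161,169,79,87],[0.7,0,-0.1,161,169,79,87],[0.7,0,-0.1,161,169,79,87],[0.7,0,-0.1,161,169,79,87],[0.7,0,-0.1,161,169,79,87]]

```text
time: 4.0
position: [0.5855, -0.2299, 0.2168]
tool_rot: [0.075, 1.574, -0.068]
ft_force: [-0.4, 0.1, 0.5]
grip_width: 0.999
```

Request:
servo_tool:
  commands:
    - [[0,0,0,30,0,0,87],[0,0,0,60,0,0,87],[0,0,0,90,0,0,87],[0,0,0,116,0,0,87],[0,0,0,116,0,0,87]]

```text
time: 4.62
position: [0.5828, -0.2381, 0.1037]
tool_rot: [0.08, 1.572, -0.08]
ft_force: [0.1, 0.3, 1.1]
grip_width: 1.0
```

Run:
```python
from h import *
vision.get_image('top'); plan((.585,-.236,.104,-5.7))
```

```text
now [ 583.8 -239.   105.1] ang -5.9 tilt [-0.    -0.001] F [ 0.6 -0.2  0.6] grip 87.1 t 4.7
call [-0.2  0.   0.1] [1.1 3.1 0.9] rows 0.1
```

Request:
servo_tool:
  commands:
    - [[0,0,0,1,3,1,40],[0,0,0,1,3,1,30],[0,0,0,1,3,1,10],[0,0,0,1,3,1,10],[0,0,0,1,3,1,10]]
  newtons: 25

```text
time: 5.3
position: [0.5848, -0.2372, 0.1036]
tool_rot: [0.08, 1.57, -0.083]
ft_force: [-1.9, 0.1, 0.8]
grip_width: 0.513
```

Request:
servo_tool:
  commands:
    - [[0,0,0,0,0,0,10],[0,0,0,0,0,0,10],[0,0,0,0,0,0,10]]

```text
time: 5.68
position: [0.585, -0.2371, 0.1034]
tool_rot: [0.08, 1.569, -0.083]
ft_force: [-0.3, 0.6, -0.0]
grip_width: 0.194
```

Run:
```python
from h import *
plan((.585,-.236,.30,-5.7)); im=snap('wrist','w5')
cv2.imwrite('pics/c5.png',im[100:420,80:480,::-1])
```

```text
now [ 585.  -237.1  103.4] ang -5.9 tilt [-0.    -0.002] F [-0.3  0.6 -0. ] grip 16.8 t 5.7
call [-0.2 -0.   0.1] [-1.966e+02  7.000e-01 -1.000e-01] rows 3.1
```

View pics/c5.png

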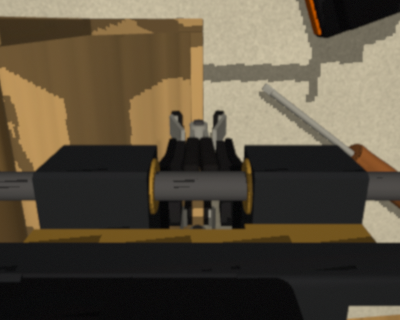

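The handles are fully squeezed (16.8 mm), and the jaws stand open around the board edge at crop (198,130). Lift and carry.

Run:
```python
from h import *
plan((.585,-.236,.38,-5.7),(.5605,.263,.38,17.4),(.5605,.263,.20,17.4),(.5605,.263,.1225,17.4))
```

```text
now [ 585.  -237.1  103.4] ang -5.9 tilt [-0.    -0.002] F [ 0.3 -0.5 -1.7] grip 17.1 t 5.7
call [-0.2 -0.   0.1] [-2.766e+02  6.000e-01 -1.000e-01] rows 4.4
call [-11.5   0.    0. ] [  0. 247. -37.] rows 4.0
call [-11.6   0.    0. ] [  0.  249.4  13.2] rows 4.0
call [0. 0. 0.] [180.   0.   0.] rows 2.9
call [0. 0. 0.] [77.5  0.   0. ] rows 1.2
```

Request:
servo_tool:
  commands:
    - [[0,0,0,-30,0,0,10],[0,0,0,-90,0,0,10],[0,0,0,-150,0,0,10],[0,0,0,-210,0,0,10],[0,0,0,-272,0,0,10]]

```text
time: 6.35
position: [0.5847, -0.2365, 0.3776]
tool_rot: [0.08, 1.569, -0.082]
ft_force: [0.9, -1.2, -0.6]
grip_width: 0.193
```

Request:
servo_tool:
  commands:
    - [[-3,0,0,-5,50,-9,10],[-6,0,0,-5,110,-18,10],[-9,0,0,-5,170,-27,10],[-11.5,0,0,-5,230,-34,10],[-11.5,0,0,-5,247,-37,10]]

```text
time: 6.98
position: [0.5735, 0.0189, 0.3797]
tool_rot: [-0.083, 1.57, 0.083]
ft_force: [-0.1, -0.5, -0.6]
grip_width: 0.192
```

Request:
servo_tool:
  commands:
    - [[-3,0,0,0,60,3,10],[-6,0,0,0,120,6,10],[-9,0,0,0,180,9,10],[-11.6,0,0,0,230,12,10],[-11.6,0,0,0,249,13,10]]

```text
time: 7.6
position: [0.5618, 0.2652, 0.3788]
tool_rot: [-0.24, 1.559, 0.237]
ft_force: [-0.3, -1.2, -0.4]
grip_width: 0.196
```

Request:
servo_tool:
  commands:
    - [[0,0,0,50,0,0,10],[0,0,0,100,0,0,10],[0,0,0,150,0,0,10],[0,0,0,175,0,0,10],[0,0,0,175,0,0,10]]

```text
time: 8.22
position: [0.5619, 0.2591, 0.2029]
tool_rot: [-0.236, 1.562, 0.23]
ft_force: [0.9, -0.2, -0.8]
grip_width: 0.19
```

Run:
```python
from h import *
im=snap('wrist','w6'); plan((.5605,.263,.122,17.4))
cv2.imwrite('pics/c6.png',im[60:340,80:480,::-1])
```

```text
now [563.  259.9 204.8] ang 17.0 tilt [-0.    -0.003] F [ 0.2  0.8 -0.5] grip 16.6 t 8.3
call [-0.4 -0.1  0.2] [82.8  3.9 -1.3] rows 1.3
```

View pics/c6.png

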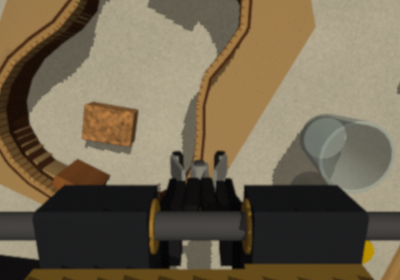

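The rim runs at crop (198,165), right between the jaws (178 and 220). Lower and release.

Request:
servo_tool:
  commands:
    - [[0,0,0,20,3,-1,10],[0,0,0,45,3,-1,10],[0,0,0,65,3,-1,10],[0,0,0,82,3,-1,10],[0,0,0,82,3,-1,10]]

```text
time: 8.9
position: [0.5598, 0.2636, 0.1212]
tool_rot: [-0.237, 1.561, 0.233]
ft_force: [-0.7, 0.4, 0.3]
grip_width: 0.194
```

Request:
servo_tool:
  commands:
    - [[0,0,0,0,0,0,10],[0,0,0,0,0,0,30],[0,0,0,0,0,0,50],[0,0,0,0,0,0,87],[0,0,0,0,0,0,87]]

```text
time: 9.52
position: [0.5607, 0.2641, 0.1229]
tool_rot: [-0.236, 1.558, 0.234]
ft_force: [-0.3, 0.4, 0.2]
grip_width: 0.559
```

Request:
servo_tool:
  commands:
    - [[0,0,0,0,0,0,87],[0,0,0,0,0,0,87],[0,0,0,-30,0,0,87],[0,0,0,-80,0,0,87],[0,0,0,-130,0,0,87]]

```text
time: 10.15
position: [0.5605, 0.2641, 0.254]
tool_rot: [-0.237, 1.559, 0.234]
ft_force: [0.8, 1.0, 0.3]
grip_width: 0.991
```

Run:
```python
from h import *
snap('scene','s7'); t=snap('top','t7'); plan((.5,.2,.38,10),(.577,-.317,.36,-5.7),(.577,-.317,.22,-5.7),(.577,-.317,.104,-5.7))
a=cv2.imread('pics/scene0.png'); b=cv2.imread('pics/s7.png')
W=np.zeros((600,800,3),np.uint8)
W[:300,:400]=cv2.resize(b[170:305,90:270],(400,300),interpolation=2); W[:300,400:]=cv2.resize(b[110:260,285:485],(400,300),interpolation=2)
T=cv2.imread('pics/top0.png'); t=t[:,:,::-1]
W[300:,:400]=cv2.resize(t[180:285,300:440],(400,300),interpolation=2); W[300:,400:]=cv2.resize(t[165:300,80:260],(400,300),interpolation=2)
cv2.imwrite('pics/c7.png',W)
```

```text
now [563.8 265.1 259.2] ang 17.2 tilt [0.009 0.004] F [ 0.2 -0.2  0.4] grip 87.0 t 10.2
call [ 7.2  0.6 -0.1] [-121.6  -43.2  -79. ] rows 2.4
call [7.8 0.  0. ] [  10.  -261.3   -7. ] rows 4.2
call [7.8 0.  0. ] [  10.  -259.8   28.8] rows 4.2
call [0. 0. 0.] [140.   0.   0.] rows 2.2
call [0. 0. 0.] [116.   0.   0.] rows 1.9
```

View pics/c7.png

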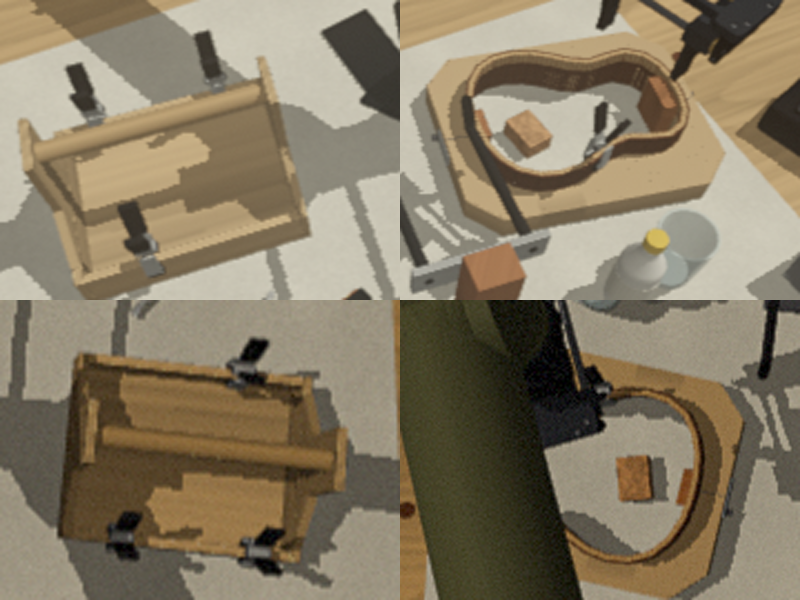

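F1 looks good: the clamp is upright over the rim at c7 (603,140), and the tote is undisturbed. Next is the far-right clamp. I check for any tote movement numerically first.

Request:
servo_tool:
  commands:
    - [[7.2,0.6,0,-120,-43,-79,87],[7.2,0.6,0,-120,-43,-79,87],[7.2,0.6,0,-120,-43,-79,87],[7.2,0.6,0,-120,-43,-79,87]]

```text
time: 10.75
position: [0.4984, 0.1995, 0.3744]
tool_rot: [-0.136, 1.574, 0.136]
ft_force: [-0.1, 0.9, 0.1]
grip_width: 1.0
```

```bash
cat >> h.py <<'E'
def totecheck():
    r=cv2.cvtColor(cv2.imread('pics/top0.png'),cv2.COLOR_BGR2GRAY); n=cv2.cvtColor(vision.get_image('top'),cv2.COLOR_RGB2GRAY)
    for nm,(u0,u1,v0,v1) in {'right':(395,423,215,248),'left':(322,350,215,240)}.items():
        t=r[v0:v1,u0:u1]; w=n[v0-20:v1+20,u0-20:u1+20]; m=cv2.matchTemplate(w,t,cv2.TM_CCOEFF_NORMED); _,s,_,l=cv2.minMaxLoc(m); print('tote',nm,'shift px',l[0]-20,l[1]-20,'score %.2f'%s)
E
python3 - <<'E'
from h import *
totecheck(); plan((.577,-.317,.36,-5.7),(.577,-.317,.22,-5.7),(.577,-.317,.104,-5.7))
E
```

```text
tote right shift px 0 0 score 0.99
tote left shift px 0 -1 score 0.79
now [498.  200.3 372.7] ang 10.0 tilt [-0.01  -0.003] F [-0.7 -0.  -1.1] grip 87.4 t 10.8
call [ 7.8 -0.6  0.1] [   6.6 -261.6   -5.9] rows 4.2
call [7.8 0.  0. ] [   6.3 -260.    29.8] rows 4.2
call [0. 0. 0.] [140.  -0.   0.] rows 2.2
call [0. 0. 0.] [116.   0.   0.] rows 1.9
```

Request:
servo_tool:
  commands:
    - [[7.8,-0.6,0,7,-262,-6,87],[7.8,-0.6,0,7,-262,-6,87],[7.8,-0.6,0,7,-262,-6,87],[7.8,-0.6,0,7,-262,-6,87],[7.8,-0.6,0,7,-262,-6,87]]

```text
time: 11.42
position: [0.5368, -0.0642, 0.3649]
tool_rot: [-0.028, 1.573, 0.019]
ft_force: [-0.4, 0.6, -0.5]
grip_width: 1.002
```

Request:
servo_tool:
  commands:
    - [[7.8,0,0,6,-260,30,87],[7.8,0,0,6,-260,30,87],[7.8,0,0,6,-260,30,87],[7.8,0,0,6,-260,30,87],[7.8,0,0,6,-260,30,87]]

```text
time: 12.05
position: [0.5753, -0.3227, 0.3573]
tool_rot: [0.08, 1.575, -0.088]
ft_force: [0.8, 0.1, -0.2]
grip_width: 0.997
```

Request:
servo_tool:
  commands:
    - [[0,0,0,60,0,0,87],[0,0,0,120,0,0,87],[0,0,0,140,0,0,87],[0,0,0,140,0,0,87]]

```text
time: 12.55
position: [0.5776, -0.3163, 0.2202]
tool_rot: [0.074, 1.571, -0.077]
ft_force: [0.1, -0.4, 1.6]
grip_width: 1.001
```

Run:
```python
from h import *
totecheck(); vision.get_image('top'); plan((.577,-.317,.104,-5.7))
```

```text
tote right shift px 0 0 score 0.13
tote left shift px 0 0 score 0.97
now [ 578.4 -318.3  223.4] ang -5.6 tilt [ 0.003 -0.005] F [0.3 0.7 0.1] grip 87.0 t 12.7
call [0.1 0.2 0.2] [119.4   1.7  -1.9] rows 1.9
```

Request:
servo_tool:
  commands:
    - [[0,0,0,40,1,-1,87],[0,0,0,80,1,-1,87],[0,0,0,110,1,-1,87],[0,0,0,118,1,-1,87],[0,0,0,118,1,-1,60]]

```text
time: 13.28
position: [0.5772, -0.3181, 0.105]
tool_rot: [0.074, 1.567, -0.08]
ft_force: [-1.1, -0.6, -0.4]
grip_width: 0.946
```

Request:
servo_tool:
  commands:
    - [[0,0,0,0,0,0,40],[0,0,0,0,0,0,30],[0,0,0,0,0,0,10],[0,0,0,0,0,0,10],[0,0,0,0,0,0,10]]

```text
time: 13.9
position: [0.5761, -0.3174, 0.1032]
tool_rot: [0.075, 1.569, -0.08]
ft_force: [0.3, -0.3, 0.5]
grip_width: 0.401
```

Request:
servo_tool:
  commands:
    - [[0,0,0,0,0,0,10],[0,0,0,0,0,0,10],[0,0,0,0,0,0,10]]

```text
time: 14.28
position: [0.5762, -0.3174, 0.1032]
tool_rot: [0.075, 1.569, -0.08]
ft_force: [-0.6, -0.4, -0.5]
grip_width: 0.196
```

Run:
```python
from h import *
plan((.577,-.317,.38,-5.7),(.5623,.34,.38,-22.9),(.5623,.34,.20,-22.9))
```

```text
now [ 576.2 -317.4  103.2] ang -5.6 tilt [ 0.    -0.003] F [-0.6 -0.4 -0.5] grip 17.1 t 14.3
call [0.1 0.  0.2] [-276.8   -0.4    0.8] rows 4.4
call [5.7 0.  0. ] [  0.  217.4 -26.6] rows 3.5
call [5.7 0.  0. ] [  0.  213.7 -48.2] rows 3.5
call [5.7 0.  0. ] [  0.  207.8 -69.3] rows 3.5
call [0. 0. 0.] [180.   0.   0.] rows 2.9
```

Request:
servo_tool:
  commands:
    - [[0,0,0,-30,0,0,10],[0,0,0,-90,0,0,10],[0,0,0,-150,0,0,10],[0,0,0,-210,0,0,10],[0,0,0,-272,0,0,10]]

```text
time: 14.9
position: [0.5759, -0.3163, 0.3773]
tool_rot: [0.075, 1.569, -0.079]
ft_force: [1.0, -0.3, -1.4]
grip_width: 0.193
```

Request:
servo_tool:
  commands:
    - [[2,0,0,-5,55,-6,10],[4,0,0,-5,115,-13,10],[5.7,0,0,-5,175,-21,10],[5.7,0,0,-5,217,-27,10]]

```text
time: 15.4
position: [0.5706, -0.0945, 0.3794]
tool_rot: [0.152, 1.565, -0.154]
ft_force: [-0.4, 0.4, -1.3]
grip_width: 0.196
```

Request:
servo_tool:
  commands:
    - [[2,0,0,0,55,-12,10],[4,0,0,0,110,-25,10],[5.7,0,0,0,165,-37,10],[5.7,0,0,0,214,-48,10]]

```text
time: 15.9
position: [0.5652, 0.1237, 0.3791]
tool_rot: [0.231, 1.558, -0.234]
ft_force: [0.1, -0.9, -1.2]
grip_width: 0.199
```

Request:
servo_tool:
  commands:
    - [[2,0,0,0,55,-18,10],[4,0,0,0,110,-36,10],[5.7,0,0,0,160,-52,10],[5.7,0,0,0,208,-69,10],[5.7,0,0,0,208,-69,10]]

```text
time: 16.52
position: [0.5586, 0.3468, 0.3763]
tool_rot: [0.301, 1.55, -0.307]
ft_force: [-0.1, 0.5, -0.4]
grip_width: 0.193
```

Request:
servo_tool:
  commands:
    - [[0,0,0,50,0,0,10],[0,0,0,100,0,0,10],[0,0,0,150,0,0,10],[0,0,0,175,0,0,10],[0,0,0,175,0,0,10]]

```text
time: 17.15
position: [0.5594, 0.3384, 0.2015]
tool_rot: [0.308, 1.55, -0.317]
ft_force: [-0.3, 0.5, -0.5]
grip_width: 0.193
```

Run:
```python
from h import *
totecheck(); vision.get_image('top'); c=cam('wrist'); im=snap('wrist','w8'); plan((.5623,.34,.122,-22.9))
v=im[:,:,::-1].copy()
d=np.array([np.cos(np.radians(-22.9)),np.sin(np.radians(-22.9)),0])
for n,(x,y) in {'F2':(.5623,.34)}.items():
    for s in (-.0045,.0045): cv2.circle(v,tuple(int(a) for a in proj('wrist',np.array([x,y,.068])+s*d,c)),2,(0,0,255),-1)
cv2.imwrite('pics/c8.png',v[0:340,80:480])
```

```text
tote right shift px 0 0 score 0.97
tote left shift px 0 0 score 0.98
now [561.7 339.6 205.2] ang -22.8 tilt [ 0.002 -0.002] F [-0.1  0.5  0.5] grip 16.7 t 17.3
call [0.1 0.2 0. ] [83.2  0.7  0.2] rows 1.3
```

View pics/c8.png

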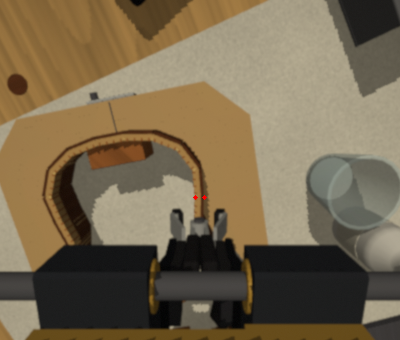

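The rim sits between the jaws at crop (200,198), as predicted. Place it.

Request:
servo_tool:
  commands:
    - [[0,0,0,20,1,1,10],[0,0,0,45,1,1,10],[0,0,0,65,1,1,10],[0,0,0,82,1,1,10],[0,0,0,82,1,1,10]]

```text
time: 17.92
position: [0.561, 0.3398, 0.1196]
tool_rot: [0.307, 1.549, -0.315]
ft_force: [0.1, 0.7, -0.4]
grip_width: 0.192
```

Request:
servo_tool:
  commands:
    - [[0,0,0,0,0,0,10],[0,0,0,0,0,0,30],[0,0,0,0,0,0,50],[0,0,0,0,0,0,87],[0,0,0,0,0,0,87]]

```text
time: 18.55
position: [0.5618, 0.3403, 0.1214]
tool_rot: [0.309, 1.548, -0.313]
ft_force: [-0.1, 0.4, 0.1]
grip_width: 0.556
```

Request:
servo_tool:
  commands:
    - [[0,0,0,0,0,0,87],[0,0,0,0,0,0,87],[0,0,0,-30,0,0,87],[0,0,0,-80,0,0,87],[0,0,0,-140,0,0,87]]

```text
time: 19.18
position: [0.5612, 0.3403, 0.2619]
tool_rot: [0.308, 1.549, -0.315]
ft_force: [1.3, 0.6, -0.4]
grip_width: 0.988
```

Run:
```python
from h import *
totecheck(); snap('scene','s9'); plan((.48,.2,.34,-12),(.415,-.196,.32,-5.7),(.415,-.197,.22,-5.7))
```

```text
tote right shift px 0 0 score 0.97
tote left shift px 0 0 score 0.96
now [565.4 341.  268.8] ang -22.8 tilt [0.01  0.003] F [ 0.8 -0.5 -0.3] grip 86.7 t 19.3
call [-10.8   0.5  -0.3] [ -72.5 -162.6  -23.6] rows 2.9
call [-3.1  0.   0. ] [  10.  -200.4    9.4] rows 3.2
call [-3.2  0.   0. ] [  10.  -200.6   -1.7] rows 3.2
call [0. 0. 0.] [100.   -1.    0.1] rows 1.6
```

Request:
servo_tool:
  commands:
    - [[-10.8,0,0,-68,-163,-24,87],[-10.8,0,0,-68,-163,-24,87],[-10.8,0,0,-68,-163,-24,87],[-10.8,0,0,-68,-163,-24,87]]

```text
time: 19.77
position: [0.4776, 0.1955, 0.3322]
tool_rot: [0.173, 1.565, -0.161]
ft_force: [0.6, -0.0, 0.2]
grip_width: 0.999
```

Request:
servo_tool:
  commands:
    - [[-3.1,0,0,10,-200,9,87],[-3.1,0,0,10,-200,9,87],[-3.1,0,0,10,-200,9,87],[-3.1,0,0,10,-200,9,87]]

```text
time: 20.27
position: [0.444, -0.0004, 0.3196]
tool_rot: [0.121, 1.568, -0.127]
ft_force: [0.3, -0.2, 0.5]
grip_width: 0.999
```

Request:
servo_tool:
  commands:
    - [[-3.2,0,0,10,-200,-2,87],[-3.2,0,0,10,-200,-2,87],[-3.2,0,0,10,-200,-2,87],[-3.2,0,0,50,-201,-2,87],[-3.2,0,0,110,-201,-2,87]]

```text
time: 20.9
position: [0.4125, -0.1985, 0.2105]
tool_rot: [0.078, 1.565, -0.083]
ft_force: [0.6, 1.0, -1.1]
grip_width: 0.995
```

Run:
```python
from h import *
totecheck(); vision.get_image('top'); plan((.414,-.197,.105,-5.7))
```

```text
tote right shift px 0 -2 score 0.70
tote left shift px 0 0 score 0.61
now [ 406.6 -195.2  204.9] ang -5.7 tilt [-0.012 -0.002] F [-0.6  0.8  0.2] grip 86.9 t 21.0
call [ 0.  -0.7  0.2] [99.8 -0.8  8.7] rows 1.6
```

Request:
servo_tool:
  commands:
    - [[0,0,0,0,0,0,87],[0,0,0,0,0,0,87],[0,0,0,0,0,0,87]]

```text
time: 21.38
position: [0.4128, -0.1966, 0.2127]
tool_rot: [0.074, 1.566, -0.079]
ft_force: [-0.3, 0.7, -0.3]
grip_width: 1.001
```

Run:
```python
from h import *
totecheck(); plan((.414,-.197,.105,-5.7))
```

```text
tote right shift px 0 -3 score 0.69
tote left shift px 0 0 score 0.58
now [ 412.5 -196.6  212.3] ang -5.6 tilt [ 0.003 -0.003] F [0.3 0.3 0.7] grip 86.5 t 21.4
call [0.1 0.2 0.2] [1.073e+02 1.000e-01 1.200e+00] rows 1.7
```

Request:
servo_tool:
  commands:
    - [[0,0,0,40,-1,1,87],[0,0,0,80,-1,1,87],[0,0,0,100,-1,1,87],[0,0,0,107,-1,1,87],[0,0,0,107,-1,1,60]]

```text
time: 22.05
position: [0.4127, -0.198, 0.1044]
tool_rot: [0.074, 1.569, -0.08]
ft_force: [0.1, 0.3, 0.5]
grip_width: 0.948
```

Request:
servo_tool:
  commands:
    - [[0,0,0,0,0,0,40],[0,0,0,0,0,0,30],[0,0,0,0,0,0,10],[0,0,0,0,0,0,10],[0,0,0,0,0,0,10]]

```text
time: 22.68
position: [0.4123, -0.1979, 0.104]
tool_rot: [0.075, 1.569, -0.079]
ft_force: [-0.9, -0.1, -0.9]
grip_width: 0.402
```

Request:
servo_tool:
  commands:
    - [[0,0,0,0,0,0,10],[0,0,0,0,0,0,10],[0,0,0,0,0,0,10]]

```text
time: 23.05
position: [0.4121, -0.1979, 0.1038]
tool_rot: [0.075, 1.569, -0.08]
ft_force: [0.3, 0.5, -1.1]
grip_width: 0.194
```

Run:
```python
from h import *
plan((.414,-.197,.33,-5.7),(.45,0,.34,-5.7),(.4215,.366,.33,-3.6),(.4215,.366,.2,-3.6))
```

```text
now [ 412.1 -197.9  103.8] ang -5.6 tilt [-0.    -0.003] F [ 0.3  0.5 -1.1] grip 16.9 t 23.1
call [0.1 0.  0.2] [-226.2    0.4    1.8] rows 3.6
call [0. 0. 0.] [-10.  199.6  16.3] rows 3.2
call [-1.  0.  0.] [  5.  180.7 -32.4] rows 2.9
call [-1.  0.  0.] [  5.  181.2 -29. ] rows 2.9
call [0. 0. 0.] [130.   0.   0.] rows 2.1
```

Request:
servo_tool:
  commands:
    - [[0,0,0,-30,0,0,10],[0,0,0,-90,0,0,10],[0,0,0,-150,0,0,10],[0,0,0,-200,0,0,10],[0,0,0,-226,0,2,10]]

```text
time: 23.68
position: [0.4149, -0.1978, 0.3327]
tool_rot: [0.075, 1.565, -0.079]
ft_force: [0.3, 0.6, -1.8]
grip_width: 0.191
```

Request:
servo_tool:
  commands:
    - [[0,0,0,-10,55,5,10],[0,0,0,-10,110,9,10],[0,0,0,-10,165,14,10],[0,0,0,-10,200,16,10]]

```text
time: 24.18
position: [0.4498, 0.003, 0.3389]
tool_rot: [0.072, 1.57, -0.077]
ft_force: [0.0, -0.3, -0.7]
grip_width: 0.191
```

Request:
servo_tool:
  commands:
    - [[-1,0,0,5,55,-10,10],[-1,0,0,5,110,-20,10],[-1,0,0,5,160,-29,10],[-1,0,0,5,181,-32,10]]

```text
time: 24.68
position: [0.4346, 0.1865, 0.3331]
tool_rot: [0.057, 1.571, -0.063]
ft_force: [-0.8, -0.3, -1.7]
grip_width: 0.198
```

Request:
servo_tool:
  commands:
    - [[-1,0,0,5,55,-9,10],[-1,0,0,5,110,-18,10],[-1,0,0,5,160,-26,10],[-1,0,0,5,181,-29,10],[-1,0,0,5,181,-29,10]]

```text
time: 25.3
position: [0.4214, 0.3662, 0.3275]
tool_rot: [0.045, 1.57, -0.053]
ft_force: [0.9, -0.2, -0.5]
grip_width: 0.195
```

Request:
servo_tool:
  commands:
    - [[0,0,0,50,0,0,10],[0,0,0,100,0,0,10],[0,0,0,130,0,0,10],[0,0,0,130,0,0,10],[0,0,0,130,0,0,10]]

```text
time: 25.92
position: [0.4229, 0.3649, 0.2002]
tool_rot: [0.05, 1.568, -0.052]
ft_force: [1.2, 0.5, -0.5]
grip_width: 0.193
```

Run:
```python
from h import *
totecheck(); vision.get_image('top'); c=cam('wrist'); im=snap('wrist','w10'); plan((.4215,.366,.122,-3.6))
v=im[:,:,::-1].copy()
d=np.array([np.cos(np.radians(-3.6)),np.sin(np.radians(-3.6)),0])
for s in (-.0045,.0045): cv2.circle(v,tuple(int(a) for a in proj('wrist',np.array([.4215,.366,.068])+s*d,c)),2,(0,0,255),-1)
cv2.imwrite('pics/c10.png',v[0:340,80:480])
```

```text
tote right shift px 0 0 score 0.97
tote left shift px 0 0 score 0.98
now [422.5 366.  200.3] ang -3.7 tilt [ 0.003 -0.001] F [ 0.1 -0.  -1.1] grip 16.6 t 26.1
call [-0.1  0.1  0. ] [78.3 -0.  -1.2] rows 1.3
```

View pics/c10.png

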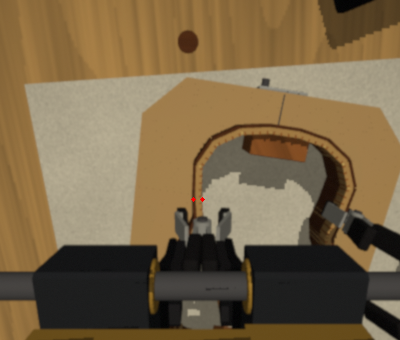

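The rim is between the jaws (columns 193-204, jaws 182 and 224). The F2 clamp is in place at the right. Place this one.

Request:
servo_tool:
  commands:
    - [[0,0,0,20,0,-1,10],[0,0,0,45,0,-1,10],[0,0,0,65,0,-1,10],[0,0,0,78,0,-1,10],[0,0,0,78,0,-1,10]]

```text
time: 26.7
position: [0.4203, 0.3653, 0.12]
tool_rot: [0.047, 1.571, -0.053]
ft_force: [0.4, 0.5, -1.0]
grip_width: 0.192
```

Request:
servo_tool:
  commands:
    - [[0,0,0,0,0,0,10],[0,0,0,0,0,0,30],[0,0,0,0,0,0,50],[0,0,0,0,0,0,87],[0,0,0,0,0,0,87]]

```text
time: 27.32
position: [0.4204, 0.3656, 0.1202]
tool_rot: [0.047, 1.57, -0.052]
ft_force: [0.5, -1.5, -0.0]
grip_width: 0.56
```

Request:
servo_tool:
  commands:
    - [[0,0,0,0,0,0,87],[0,0,0,0,0,0,87],[0,0,0,-30,0,0,87],[0,0,0,-80,0,0,87],[0,0,0,-140,0,0,87]]

```text
time: 27.95
position: [0.4201, 0.3653, 0.2609]
tool_rot: [0.046, 1.571, -0.053]
ft_force: [0.1, 0.7, 0.4]
grip_width: 0.991
```

Request:
servo_tool:
  commands:
    - [[0,0,0,0,0,0,87],[0,0,0,0,0,0,87]]

```text
time: 28.2
position: [0.4204, 0.3658, 0.26]
tool_rot: [0.048, 1.57, -0.052]
ft_force: [-0.5, 0.1, -0.4]
grip_width: 1.001
```

Run:
```python
from h import *
totecheck(); plan((.45,.05,.32,-5.7),(.404,-.326,.32,-5.7),(.404,-.326,.21,-5.7))
```

```text
tote right shift px 0 0 score 0.97
tote left shift px 0 0 score 0.98
now [420.  365.4 259. ] ang -3.6 tilt [-0.001 -0.004] F [-0.3 -0.9 -2. ] grip 86.7 t 28.2
call [ 1.  -0.   0.3] [ -29.8 -156.6   25. ] rows 2.6
call [1. 0. 0.] [ -30.5 -156.    27.8] rows 2.6
call [0. 0. 0.] [   0.  -189.4   -4.2] rows 3.0
call [0. 0. 0.] [   0.  -189.4   -4.2] rows 3.0
call [0. 0. 0.] [110.   0.   0.] rows 1.8
```

Request:
servo_tool:
  commands:
    - [[1,0,0,-30,-157,25,87],[1,0,0,-30,-157,25,87],[1,0,0,-30,-157,25,87]]

```text
time: 28.62
position: [0.4354, 0.204, 0.2896]
tool_rot: [0.062, 1.571, -0.07]
ft_force: [-0.2, -0.2, -0.6]
grip_width: 0.998
```

Request:
servo_tool:
  commands:
    - [[1,0,0,-30,-156,28,87],[1,0,0,-30,-156,28,87],[1,0,0,-30,-156,28,87]]

```text
time: 29.0
position: [0.4503, 0.0465, 0.3203]
tool_rot: [0.077, 1.571, -0.083]
ft_force: [-0.2, 1.4, 0.5]
grip_width: 0.998
```

Request:
servo_tool:
  commands:
    - [[0,0,0,0,-60,-2,87],[0,0,0,0,-120,-4,87],[0,0,0,0,-180,-6,87],[0,0,0,0,-240,-8,87],[0,0,0,0,-300,-8,87]]

```text
time: 29.62
position: [0.4121, -0.2492, 0.3206]
tool_rot: [0.075, 1.571, -0.079]
ft_force: [2.0, -1.0, -1.6]
grip_width: 1.001
```

Request:
servo_tool:
  commands:
    - [[0,0,0,20,-60,0,87],[0,0,0,60,-79,0,87],[0,0,0,110,-79,0,87],[0,0,0,110,-79,0,87],[0,0,0,110,-79,0,87]]

```text
time: 30.25
position: [0.406, -0.3267, 0.2132]
tool_rot: [0.074, 1.569, -0.08]
ft_force: [-0.7, -0.5, -0.1]
grip_width: 1.0
```

Run:
```python
from h import *
totecheck(); vision.get_image('top'); vision.get_image('top'); plan((.404,-.326,.105,-5.7))
```

```text
tote right shift px 0 -4 score 0.47
tote left shift px 0 0 score 0.98
now [ 406.8 -327.   214. ] ang -5.6 tilt [ 0.003 -0.004] F [0.3 0.2 0.6] grip 87.1 t 30.4
call [0.1 0.2 0.2] [109.    1.1  -3.2] rows 1.7
```

Request:
servo_tool:
  commands:
    - [[0,0,0,40,1,-2,87],[0,0,0,80,1,-2,87],[0,0,0,100,1,-2,87],[0,0,0,109,1,-2,87],[0,0,0,109,1,-2,60]]

```text
time: 31.02
position: [0.4043, -0.326, 0.1039]
tool_rot: [0.074, 1.568, -0.079]
ft_force: [0.2, 0.8, 0.1]
grip_width: 0.95
```

Request:
servo_tool:
  commands:
    - [[0,0,0,0,0,0,40],[0,0,0,0,0,0,30],[0,0,0,0,0,0,10],[0,0,0,0,0,0,10],[0,0,0,0,0,0,10]]

```text
time: 31.65
position: [0.4036, -0.3258, 0.1032]
tool_rot: [0.075, 1.569, -0.08]
ft_force: [-0.3, -0.3, -0.3]
grip_width: 0.402
```

Request:
servo_tool:
  commands:
    - [[0,0,0,0,0,0,10],[0,0,0,0,0,0,10],[0,0,0,0,0,0,10]]

```text
time: 32.02
position: [0.4037, -0.3258, 0.1032]
tool_rot: [0.075, 1.569, -0.08]
ft_force: [-0.5, 0.7, -0.1]
grip_width: 0.193
```

Run:
```python
from h import *
plan((.404,-.326,.33,-5.7),(.45,0,.33,-20),(.3795,.2825,.33,-31.7),(.3795,.2825,.2,-31.7))
```

```text
now [ 403.7 -325.8  103.2] ang -5.6 tilt [ 0.    -0.003] F [-0.5  0.7 -0.1] grip 16.7 t 32.0
call [0.1 0.  0.2] [-226.8   -0.9    0.4] rows 3.6
call [7.2 0.  0. ] [  0.  164.5   6.7] rows 2.6
call [7.1 0.  0. ] [  0.  164.  -13.8] rows 2.6
call [5.9 0.  0. ] [  0.  120.7 -81.4] rows 2.3
call [5.8 0.  0. ] [  0.  111.7 -93.3] rows 2.3
call [0. 0. 0.] [130.   0.   0.] rows 2.1
```

Request:
servo_tool:
  commands:
    - [[0,0,0,-30,0,0,10],[0,0,0,-90,0,0,10],[0,0,0,-150,0,0,10],[0,0,0,-200,0,0,10],[0,0,0,-227,0,0,10]]

```text
time: 32.65
position: [0.4042, -0.3258, 0.3331]
tool_rot: [0.075, 1.565, -0.08]
ft_force: [-0.2, 0.1, -1.3]
grip_width: 0.194
```

Request:
servo_tool:
  commands:
    - [[2.5,0,0,0,55,2,10],[5,0,0,0,110,4,10],[7.2,0,0,0,164,7,10],[7.2,0,0,0,164,7,10]]

```text
time: 33.15
position: [0.4275, -0.1578, 0.3295]
tool_rot: [0.167, 1.564, -0.171]
ft_force: [-0.1, -1.4, -0.9]
grip_width: 0.192
```

Request:
servo_tool:
  commands:
    - [[2.5,0,0,0,55,-5,10],[5,0,0,0,110,-9,10],[7.1,0,0,0,164,-14,10],[7.1,0,0,0,164,-14,10]]

```text
time: 33.65
position: [0.4496, 0.0041, 0.3286]
tool_rot: [0.265, 1.555, -0.271]
ft_force: [0.5, -1.2, -1.1]
grip_width: 0.192
```

Request:
servo_tool:
  commands:
    - [[3,0,0,0,45,-30,10],[5.9,0,0,0,85,-57,10],[5.9,0,0,0,121,-81,10],[5.9,0,0,0,121,-81,10]]

```text
time: 34.15
position: [0.414, 0.1436, 0.3286]
tool_rot: [0.347, 1.542, -0.353]
ft_force: [0.1, -1.2, -0.3]
grip_width: 0.19
```

Request:
servo_tool:
  commands:
    - [[3,0,0,0,45,-37,10],[5.8,0,0,0,85,-71,10],[5.8,0,0,0,112,-93,10],[5.8,0,0,0,112,-93,10]]

```text
time: 34.65
position: [0.3798, 0.2839, 0.3281]
tool_rot: [0.428, 1.527, -0.434]
ft_force: [0.6, -0.1, -0.1]
grip_width: 0.196
```

Request:
servo_tool:
  commands:
    - [[0,0,0,50,0,0,10],[0,0,0,100,0,0,10],[0,0,0,130,0,0,10],[0,0,0,130,0,0,10],[0,0,0,130,0,0,10]]

```text
time: 35.28
position: [0.3814, 0.2821, 0.2002]
tool_rot: [0.433, 1.524, -0.435]
ft_force: [-0.1, 0.1, -0.2]
grip_width: 0.193
```

Run:
```python
from h import *
totecheck(); vision.get_image('top'); c=cam('wrist'); im=snap('wrist','w11'); plan((.3795,.2825,.122,-31.7))
v=im[:,:,::-1].copy()
d=np.array([np.cos(np.radians(-31.7)),np.sin(np.radians(-31.7)),0])
for s in (-.0045,.0045): cv2.circle(v,tuple(int(a) for a in proj('wrist',np.array([.3795,.2825,.068])+s*d,c)),2,(0,0,255),-1)
W=np.zeros((340,800,3),np.uint8); W[:,:400]=v[0:340,80:480]
# stand + tote in the top image for the hanging step
t=snap('top','t11')[:,:,::-1]; W[:,400:]=cv2.resize(t[100:270,230:430],(400,340),interpolation=2)
cv2.imwrite('pics/c11.png',W)
```

```text
tote right shift px 0 0 score 0.97
tote left shift px 0 0 score 0.98
now [380.9 283.  200.3] ang -31.7 tilt [ 0.003 -0.001] F [ 0.   0.1 -0.2] grip 16.6 t 35.4
call [ 0.   0.2 -0. ] [78.3 -1.2 -1.1] rows 1.3
```

View pics/c11.png

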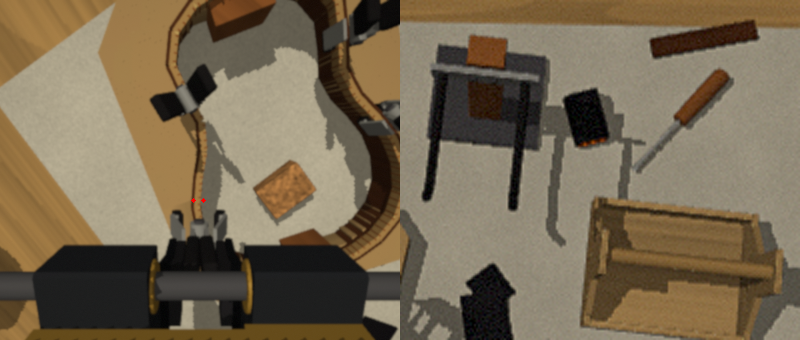

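The rim is between the jaws at (198,205), and the N1 clamp is at (187,95). The tote is empty and unmoved in the right-hand panel. Place the last clamp.

Request:
servo_tool:
  commands:
    - [[0,0,0,20,0,-1,10],[0,0,0,45,0,-1,10],[0,0,0,65,0,-1,10],[0,0,0,78,0,-1,10],[0,0,0,78,0,-1,10]]

```text
time: 36.1
position: [0.3786, 0.2828, 0.1201]
tool_rot: [0.429, 1.527, -0.435]
ft_force: [-0.4, 0.1, -1.0]
grip_width: 0.194
```

Request:
servo_tool:
  commands:
    - [[0,0,0,0,0,0,10],[0,0,0,0,0,0,30],[0,0,0,0,0,0,50],[0,0,0,0,0,0,87],[0,0,0,0,0,0,87]]

```text
time: 36.72
position: [0.3788, 0.2831, 0.1205]
tool_rot: [0.43, 1.526, -0.435]
ft_force: [0.2, -0.7, -0.3]
grip_width: 0.566
```

Request:
servo_tool:
  commands:
    - [[0,0,0,0,0,0,87],[0,0,0,0,0,0,87],[0,0,0,-30,0,0,87],[0,0,0,-80,0,0,87],[0,0,0,-140,0,0,87]]

```text
time: 37.35
position: [0.3784, 0.2829, 0.2612]
tool_rot: [0.429, 1.527, -0.436]
ft_force: [0.1, 0.5, -0.2]
grip_width: 0.99
```

Request:
servo_tool:
  commands:
    - [[0,0,0,0,0,0,87],[0,0,0,0,0,0,87]]

```text
time: 37.6
position: [0.3788, 0.2833, 0.2601]
tool_rot: [0.43, 1.526, -0.435]
ft_force: [0.2, 0.2, 0.0]
grip_width: 0.999
```

Run:
```python
from h import *
np.set_printoptions(precision=4,suppress=True)
totecheck(); c=cam('top'); g=lambda u,v,z:onz('top',230+(u-400)/2,100+v/2,z,c)
print('bar top view',g(617,254,.15),g(762,270,.15))
# prongs axis z .24; tips: raised to ~.264
print('L prong',g(442,85,.246),g(431,175,.246),'tip',g(428,197,.268)); print('R prong',g(525,85,.246),g(516,185,.246),'tip',g(513,207,.268))
print('post top',g(488,52,.27),'crossbar',g(435,70,.246),g(545,78,.246))
plan()
```

```text
tote right shift px 0 0 score 0.97
tote left shift px 0 0 score 0.98
bar top view [ 0.5023 -0.1783  0.15  ] [ 0.4838 -0.3635  0.15  ]
L prong [0.6931 0.0436 0.246 ] [0.5837 0.0546 0.246 ] tip [0.5539 0.0563 0.268 ]
R prong [ 0.6947 -0.0557  0.246 ] [ 0.573  -0.0456  0.246 ] tip [ 0.5434 -0.0415  0.268 ]
post top [ 0.7271 -0.0108  0.27  ] crossbar [0.7115 0.0523 0.246 ] [ 0.7037 -0.0796  0.246 ]
now [378.4 283.  259.2] ang -31.6 tilt [-0.001 -0.004] F [-0.7 -0.2  0.4] grip 86.9 t 37.6
```

All clamps are placed and the tote is still unmoved. The stand is yawed about -5.3°, the same as the tote. Its origin is near (0.724,-0.009), which puts the bar target at (0.5995,0.0026,0.256).

Run:
```python
from h import *
plan((.44,.05,.33,-18),(.4935,-.269,.31,-5.6),(.4935,-.269,.22,-5.6))
```

```text
now [378.4 283.  259.2] ang -31.6 tilt [-0.001 -0.004] F [-0.7 -0.2  0.4] grip 86.9 t 37.6
call [-13.6   0.    0.3] [ -69.8 -166.3  174.7] rows 4.0
call [-6.2  0.   0. ] [  10.  -143.4   74.7] rows 2.6
call [-6.2  0.   0. ] [  10.  -150.7   58.8] rows 2.6
call [0. 0. 0.] [90.  0.  0.] rows 1.4
```

Request:
servo_tool:
  commands:
    - [[-13.6,0,0,-70,-166,175,87],[-13.6,0,0,-70,-166,175,87],[-13.6,0,0,-70,-166,175,87],[-13.6,0,0,-70,-166,175,87],[-13.6,0,0,-70,-166,175,87]]

```text
time: 38.28
position: [0.4416, 0.0455, 0.3312]
tool_rot: [0.251, 1.555, -0.257]
ft_force: [0.1, -0.3, 0.3]
grip_width: 1.001
```

Request:
servo_tool:
  commands:
    - [[-6.2,0,0,10,-143,75,87],[-6.2,0,0,10,-143,75,87],[-6.2,0,0,10,-143,75,87],[-6.2,0,0,10,-143,75,87]]

```text
time: 38.78
position: [0.467, -0.111, 0.3201]
tool_rot: [0.163, 1.567, -0.17]
ft_force: [0.3, 0.2, 0.2]
grip_width: 1.0
```

Request:
servo_tool:
  commands:
    - [[-6.2,0,0,10,-151,59,87],[-6.2,0,0,10,-151,59,87],[-6.2,0,0,10,-151,59,87],[-6.2,0,0,55,-151,59,87],[-6.2,0,0,100,-151,59,87]]

```text
time: 39.4
position: [0.4952, -0.2669, 0.2195]
tool_rot: [0.074, 1.571, -0.078]
ft_force: [1.1, -0.6, 0.1]
grip_width: 1.0
```

Request:
servo_tool:
  commands:
    - [[0,0,0,0,0,0,87],[0,0,0,0,0,0,87],[0,0,0,0,0,0,87]]

```text
time: 39.78
position: [0.4959, -0.2689, 0.224]
tool_rot: [0.074, 1.566, -0.079]
ft_force: [-0.3, -0.6, -0.4]
grip_width: 1.004
```

Run:
```python
from h import *
plan((.4935,-.269,.131,-5.6)); c=cam('wrist'); im=snap('wrist','w12'); t=snap('top','t12')
W=np.zeros((420,800,3),np.uint8); W[:,:400]=im[:,80:480,::-1]
for p in [(.4935,-.269,.15),(.5012,-.19,.15)]: print(proj('wrist',p,c)-(80,0))
s=snap('scene','s12')[:,:,::-1]; W[:,400:]=cv2.resize(s[110:250,300:433],(400,420),interpolation=2)
cv2.imwrite('pics/c12.png',W)
```

```text
now [ 495.9 -268.9  224. ] ang -5.6 tilt [ 0.003 -0.004] F [-0.3 -0.6 -0.4] grip 87.3 t 39.8
call [0.  0.2 0.2] [93.   0.  -2.7] rows 1.5
[196.47707912 217.20148097]
[196.11340924 112.93688117]
```

View pics/c12.png

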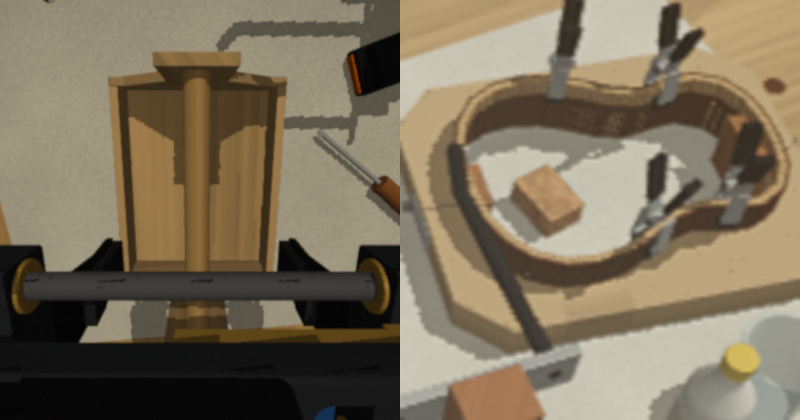

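All four clamps sit upright on the rim, and the bar is centred at column 197 as predicted. I check where the bar ends, then grasp.

Run:
```python
from h import *
c=cam('wrist'); print(onz('wrist',80+197,69,.16,c), onz('wrist',80+197,53,.17,c), 'outer should be mid+115mm along bar')
```

```text
[ 0.50412412 -0.16238481  0.16      ] [ 0.50498278 -0.154551    0.17      ] outer should be mid+115mm along bar
```

Request:
servo_tool:
  commands:
    - [[0,0,0,30,0,-2,87],[0,0,0,60,0,-2,87],[0,0,0,85,0,-2,87],[0,0,0,93,0,-2,87],[0,0,0,93,0,-2,87]]

```text
time: 40.55
position: [0.4928, -0.2691, 0.1295]
tool_rot: [0.075, 1.569, -0.08]
ft_force: [0.1, -0.2, 0.5]
grip_width: 0.996
```

Run:
```python
from h import *
vision.get_image('top');plan((.4935,-.269,.131,-5.6))
```

```text
now [ 493.2 -269.3  130.1] ang -5.6 tilt [ 0.001 -0.004] F [ 0.2 -0.   0.1] grip 86.7 t 40.6
call [-0.   0.1  0.2] [-0.9  0.3  0.2] rows 0.0
```

Request:
servo_tool:
  commands:
    - [[0,0,0,0,0,0,50],[0,0,0,0,0,0,30],[0,0,0,0,0,0,15],[0,0,0,0,0,0,10],[0,0,0,0,0,0,10]]
  newtons: 45

```text
time: 41.22
position: [0.4927, -0.269, 0.1291]
tool_rot: [0.075, 1.569, -0.08]
ft_force: [0.0, 0.0, 0.0]
grip_width: 0.516
```

Request:
servo_tool:
  commands:
    - [[0,0,0,0,0,0,10],[0,0,0,0,0,0,10],[0,0,0,0,0,0,10]]

```text
time: 41.6
position: [0.4928, -0.269, 0.129]
tool_rot: [0.075, 1.569, -0.08]
ft_force: [1.1, -0.9, 0.1]
grip_width: 0.209
```

Request:
servo_tool:
  commands:
    - [[0,0,0,-8,0,0,10],[0,0,0,-20,0,0,10],[0,0,0,-35,0,0,10],[0,0,0,-50,0,0,10],[0,0,0,-50,0,0,10]]

```text
time: 42.22
position: [0.4938, -0.2694, 0.181]
tool_rot: [0.074, 1.566, -0.08]
ft_force: [-0.0, -0.3, -4.8]
grip_width: 0.21
```

Run:
```python
from h import *
plan((.4935,-.269,.283,-5.4),(.437,-.25,.283,-5.4),(.433,.018,.283,-5.4),(.5995,.0026,.283,-5.4),(.5995,.0026,.240,-5.4))
```

```text
now [ 493.8 -269.4  181. ] ang -5.6 tilt [ 0.004 -0.004] F [-0.  -0.3 -4.8] grip 18.3 t 42.2
call [-0.2  0.2  0.2] [-1.02e+02 -0.00e+00  1.00e-01] rows 1.6
call [0. 0. 0.] [  0.   13.6 -58. ] rows 1.0
call [0. 0. 0.] [  0.  266.4 -29.2] rows 4.3
call [0. 0. 0.] [  0.    0.3 167.2] rows 2.7
call [0. 0. 0.] [43.  0.  0.] rows 0.7
```

Request:
servo_tool:
  commands:
    - [[0,0,0,-25,0,0,10],[0,0,0,-50,0,0,10],[0,0,0,-75,0,0,10],[0,0,0,-102,0,0,10],[0,0,0,-102,0,0,10]]

```text
time: 42.85
position: [0.4936, -0.2692, 0.2826]
tool_rot: [0.074, 1.566, -0.08]
ft_force: [1.0, -0.8, -4.7]
grip_width: 0.207
```

Request:
servo_tool:
  commands:
    - [[0,0,0,0,3,-13,10],[0,0,0,0,7,-28,10],[0,0,0,0,10,-43,10],[0,0,0,0,14,-58,10],[0,0,0,0,14,-58,10]]

```text
time: 43.48
position: [0.435, -0.2483, 0.2796]
tool_rot: [0.076, 1.571, -0.077]
ft_force: [0.5, 0.3, -5.2]
grip_width: 0.213
```

Request:
servo_tool:
  commands:
    - [[0,0,0,0,15,-2,10],[0,0,0,0,40,-5,10],[0,0,0,0,70,-8,10],[0,0,0,0,105,-11,10],[0,0,0,0,140,-15,10]]

```text
time: 44.1
position: [0.4354, -0.1069, 0.2796]
tool_rot: [0.075, 1.57, -0.08]
ft_force: [0.3, -0.1, -4.4]
grip_width: 0.206
```

Request:
servo_tool:
  commands:
    - [[0,0,0,0,35,-4,10],[0,0,0,0,70,-8,10],[0,0,0,0,100,-11,10],[0,0,0,0,120,-13,10],[0,0,0,0,127,-14,10]]

```text
time: 44.72
position: [0.4337, 0.0211, 0.2791]
tool_rot: [0.073, 1.571, -0.078]
ft_force: [-0.1, 0.1, -4.4]
grip_width: 0.21
```

Request:
servo_tool:
  commands:
    - [[0,0,0,0,0,0,10],[0,0,0,0,0,0,10],[0,0,0,0,0,0,10]]

```text
time: 45.1
position: [0.4338, 0.0188, 0.2803]
tool_rot: [0.076, 1.569, -0.081]
ft_force: [0.3, 0.1, -4.7]
grip_width: 0.214
```

Run:
```python
from h import *
plan((.5995,.0026,.283,-5.4),(.5995,.0026,.236,-5.4))
snap('scene','s13'); snap('top','t13')
```

```text
now [433.8  18.8 280.3] ang -5.7 tilt [ 0.    -0.003] F [ 0.3  0.1 -4.7] grip 18.6 t 45.1
call [-0.3  0.   0.2] [ -2.6   0.3 166.5] rows 2.7
call [0. 0. 0.] [47. -0.  0.] rows 0.8
```

Request:
servo_tool:
  commands:
    - [[0,0,0,-5,0,15,10],[0,0,0,-5,0,35,10],[0,0,0,-5,0,55,10],[0,0,0,-5,0,75,10],[0,0,0,-5,0,90,10]]

```text
time: 45.82
position: [0.5252, 0.0107, 0.2855]
tool_rot: [0.074, 1.568, -0.08]
ft_force: [-1.2, 0.8, -3.9]
grip_width: 0.215
```

Request:
servo_tool:
  commands:
    - [[0,0,0,0,0,15,10],[0,0,0,0,0,35,10],[0,0,0,0,0,55,10],[0,0,0,0,0,70,10],[0,0,0,0,0,76,10]]

```text
time: 46.45
position: [0.6003, 0.0033, 0.285]
tool_rot: [0.073, 1.569, -0.081]
ft_force: [-1.2, 0.0, -4.4]
grip_width: 0.211
```

Request:
servo_tool:
  commands:
    - [[0,0,0,0,0,0,10],[0,0,0,0,0,0,10],[0,0,0,0,0,0,10]]

```text
time: 46.82
position: [0.5986, 0.0035, 0.2856]
tool_rot: [0.075, 1.569, -0.079]
ft_force: [0.2, 0.7, -4.5]
grip_width: 0.211
```

Run:
```python
from h import *
np.set_printoptions(precision=4,suppress=True)
plan((.5995,.0026,.238,-5.4)); t=snap('top','t14')[:,:,::-1]; s=snap('scene','s14')[:,:,::-1]
W=np.zeros((400,800,3),np.uint8); W[:,:400]=cv2.resize(t[70:250,190:370],(400,400),interpolation=2); W[:,400:]=cv2.resize(s[120:360,200:440],(400,400),interpolation=2)
cv2.imwrite('pics/c14.png',W)
```

```text
now [598.6   3.5 285.6] ang -5.6 tilt [ 0.    -0.003] F [ 0.2  0.7 -4.5] grip 18.3 t 46.8
call [-0.2  0.   0.1] [47.6 -0.7  1. ] rows 0.8
```

View pics/c14.png

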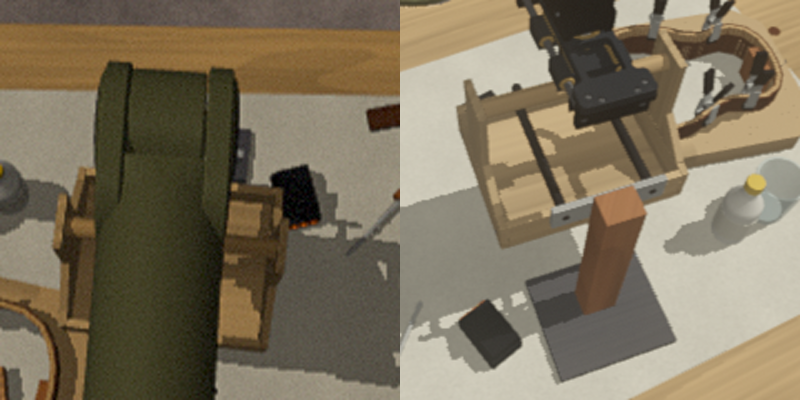

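The prongs run under the bar, inside the tote. I lower it while watching the force.

Request:
servo_tool:
  commands:
    - [[0,0,0,12,0,0,10],[0,0,0,24,0,0,10],[0,0,0,36,0,0,10],[0,0,0,46,0,0,10],[0,0,0,46,0,0,10]]

```text
time: 47.55
position: [0.5982, 0.0033, 0.238]
tool_rot: [0.074, 1.571, -0.08]
ft_force: [0.2, 0.5, -4.0]
grip_width: 0.211
```

Request:
servo_tool:
  commands:
    - [[0,0,0,0,0,0,10],[0,0,0,2,0,0,10],[0,0,0,2,0,0,10]]

```text
time: 47.92
position: [0.5989, 0.0032, 0.2374]
tool_rot: [0.075, 1.569, -0.08]
ft_force: [0.0, -0.4, -4.9]
grip_width: 0.21
```

Request:
servo_tool:
  commands:
    - [[0,0,0,1,0,0,10],[0,0,0,2,0,0,10],[0,0,0,2,0,0,10]]

```text
time: 48.3
position: [0.5988, 0.0033, 0.2352]
tool_rot: [0.075, 1.569, -0.08]
ft_force: [0.3, -0.4, -5.0]
grip_width: 0.212
```

Request:
servo_tool:
  commands:
    - [[0,0,0,1,0,0,10],[0,0,0,1,0,0,10]]

```text
time: 48.55
position: [0.5989, 0.0032, 0.2348]
tool_rot: [0.075, 1.569, -0.079]
ft_force: [-1.4, -0.2, -2.1]
grip_width: 0.215
```

Request:
servo_tool:
  commands:
    - [[0,0,0,1,0,0,10],[0,0,0,1,0,0,10]]

```text
time: 48.8
position: [0.599, 0.0033, 0.2346]
tool_rot: [0.075, 1.568, -0.079]
ft_force: [-4.2, -0.2, 5.5]
grip_width: 0.214
```

Request:
servo_tool:
  commands:
    - [[0,0,0,1,0,0,10],[0,0,0,1,0,0,10]]

```text
time: 49.05
position: [0.5991, 0.0033, 0.2345]
tool_rot: [0.076, 1.568, -0.079]
ft_force: [-5.8, 1.2, 8.8]
grip_width: 0.213
```

Contact came at the expected height. I ease back 2 mm, then release slowly.

Request:
servo_tool:
  commands:
    - [[0,0,0,-2,0,0,10],[0,0,0,-2,0,0,10],[0,0,0,-2,0,0,22],[0,0,0,-2,0,0,30],[0,0,0,-2,0,0,40]]

```text
time: 49.68
position: [0.599, 0.0032, 0.234]
tool_rot: [0.075, 1.569, -0.08]
ft_force: [-0.1, 0.1, -0.8]
grip_width: 0.381
```

Request:
servo_tool:
  commands:
    - [[0,0,0,0,0,0,60],[0,0,0,0,0,0,70],[0,0,0,0,0,0,70],[0,0,0,0,0,0,70]]

```text
time: 50.18
position: [0.5989, 0.0033, 0.2343]
tool_rot: [0.075, 1.569, -0.08]
ft_force: [-0.1, -0.1, 0.1]
grip_width: 0.776
```

Request:
servo_tool:
  commands:
    - [[0,0,0,-20,0,0,70],[0,0,0,-50,0,0,70],[0,0,0,-90,0,0,70],[0,0,0,-130,0,0,70],[0,0,0,-150,0,0,70]]

```text
time: 50.8
position: [0.5994, 0.0035, 0.3869]
tool_rot: [0.075, 1.566, -0.079]
ft_force: [-0.6, 0.0, -0.8]
grip_width: 0.805
```

Run:
```python
from h import *
plan((.45,.02,.42,-5.6),(.45,-.30,.40,-5.6))
```

```text
now [599.4   3.5 386.9] ang -5.6 tilt [ 0.003 -0.003] F [-0.6  0.  -0.8] grip 70.1 t 50.8
call [-0.   0.2  0.1] [ -33.6    1.7 -150.2] rows 2.5
call [0. 0. 0.] [  10.  -159.2   15.6] rows 2.6
call [0. 0. 0.] [  10.  -159.2   15.6] rows 2.6
```

Request:
servo_tool:
  commands:
    - [[0,0,0,-33,0,-50,70],[0,0,0,-33,0,-100,70],[0,0,0,-33,0,-150,70],[0,0,0,-33,0,-150,70]]

```text
time: 51.3
position: [0.4474, 0.0187, 0.4186]
tool_rot: [0.076, 1.567, -0.074]
ft_force: [1.6, -0.4, 0.4]
grip_width: 0.803
```

Request:
servo_tool:
  commands:
    - [[0,0,0,10,-60,5,70],[0,0,0,10,-120,10,70],[0,0,0,10,-180,15,70],[0,0,0,10,-240,25,70],[0,0,0,10,-300,30,70]]

```text
time: 51.92
position: [0.4504, -0.2853, 0.4086]
tool_rot: [0.073, 1.567, -0.08]
ft_force: [1.2, -0.2, -1.0]
grip_width: 0.805
```

Request:
servo_tool:
  commands:
    - [[0,0,0,0,-60,0,70],[0,0,0,0,-100,0,70],[0,0,0,0,-100,0,70],[0,0,0,0,-100,0,70],[0,0,0,0,-100,0,70]]

```text
time: 52.55
position: [0.4414, -0.381, 0.4086]
tool_rot: [0.073, 1.569, -0.077]
ft_force: [-0.0, 0.2, -0.0]
grip_width: 0.804
```

Request:
servo_tool:
  commands:
    - [[0,0,0,0,0,0,70],[0,0,0,0,0,0,70],[0,0,0,0,0,0,70],[0,0,0,0,0,0,70],[0,0,0,0,0,0,70]]

```text
time: 53.18
position: [0.4401, -0.3825, 0.4085]
tool_rot: [0.075, 1.569, -0.08]
ft_force: [-0.1, 0.0, 0.7]
grip_width: 0.803
```

Run:
```python
from h import *
np.set_printoptions(precision=4,suppress=True)
a=snap('scene','s15').astype(int); t1=snap('top','t15')
for _ in range(12): vision.get_image('top')
b=snap('scene','s16').astype(int); t2=snap('top','t16')
print('scene motion',(np.abs(a-b).max(2)>40).sum(),'top motion',(np.abs(t1.astype(int)-t2).max(2)>40).sum())
# bar's expected ends in top view, and wood colour sampled along it; prongs
c=cam('top'); O=np.array([.599,.0033]); yv=np.array([.098,.995])
h=cv2.cvtColor(t2,cv2.COLOR_RGB2HSV)
for s in (-.1,-.08,-.05,-.02,0,.02,.05,.08,.1):
    p=proj('top',[*(O+s*yv),.266],c); u,v=p.round().astype(int); print(s,(u,v),'column profile V:',h[v-8:v+9:2,u,2],'H',h[v,u,0])
# expected pixel of hung tote in both views vs template of t14/s14 (pre-lowering pose, 50 mm higher)
# bystanders and clamps: compare with first pictures
r=cv2.imread('pics/top0.png')[:,:,::-1]
for n,(u0,u1,v0,v1) in {'glue':(178,200,136,165),'screw':(345,396,132,182),'pickg':(255,292,230,292),'batt':(310,335,143,176),'cork':(174,196,232,258),'jar':(152,178,140,170)}.items():
    T=cv2.cvtColor(np.ascontiguousarray(r[v0:v1,u0:u1]),7); w=cv2.cvtColor(np.ascontiguousarray(t2[v0-8:v1+8,u0-8:u1+8]),7); _,sc,_,l=cv2.minMaxLoc(cv2.matchTemplate(w,T,5)); print(n,l[0]-8,l[1]-8,'%.2f'%sc)
plan()
```

```text
scene motion 391 top motion 267
-0.1 (np.int64(310), np.int64(184)) column profile V: [74 81 82 77 82 76 80 82 80] H 21
-0.08 (np.int64(302), np.int64(183)) column profile V: [84 76 77 72 73 80 77 84 74] H 30
-0.05 (np.int64(289), np.int64(182)) column profile V: [ 17  16  74 122 120 108  72  15  19] H 18
-0.02 (np.int64(276), np.int64(181)) column profile V: [104  96 115 117 108  83  66  64  63] H 18
0 (np.int64(267), np.int64(180)) column profile V: [111  96 129 118 102  71  60  62  63] H 18
0.02 (np.int64(259), np.int64(179)) column profile V: [102 111 117 113  94  59  65  67  69] H 17
0.05 (np.int64(246), np.int64(177)) column profile V: [ 61 122 119 112  71  25  18   9   2] H 16
0.08 (np.int64(233), np.int64(176)) column profile V: [117 120 112  85  65  64  68  70  72] H 17
0.1 (np.int64(224), np.int64(175)) column profile V: [122 121 104  77  60  64  65  70  75] H 18
glue 0 0 0.99
screw 0 0 0.99
pickg 0 0 0.99
batt 0 0 0.97
cork 0 0 0.98
jar 0 0 0.99
now [ 440.2 -382.5  408.5] ang -5.6 tilt [ 0.    -0.003] F [-0.1  0.3 -0.2] grip 70.2 t 54.0
```

Run:
```python
from h import *
np.set_printoptions(precision=4,suppress=True,linewidth=200)
A={n:cv2.imread(f'pics/{n}.png')[:,:,::-1].astype(int) for n in ('s15','s16','t15','t16')}
for k in 'st':
    d=(np.abs(A[k+'15']-A[k+'16']).max(2)>40).astype(np.uint8); K,l,st,ce=cv2.connectedComponentsWithStats(cv2.dilate(d,np.ones((7,7))))
    print(k,[tuple(s) for s in st[1:] if s[4]>150])
for n in ('t14','t16'):
    t=cv2.imread(f'pics/{n}.png'); h=cv2.cvtColor(t,cv2.COLOR_BGR2HSV)
    print(n); 
    for v in range(150,236,6): print(v,' '.join('%2d/%3d'%(h[v,u,0],h[v,u,2]) for u in range(212,330,7)))
c=cam('top'); O=np.array([.599,.0033]); yv=np.array([.098,.995]); xv=np.array([.995,-.098])
for n,q in {'end+':(0,.115,.276),'end-':(0,-.115,.276),'c++':(.09,.115,.156),'c+-':(.09,-.115,.156),'c-+':(-.09,.115,.156),'c--':(-.09,-.115,.156)}.items(): print(n,proj('top',[*(O+q[0]*xv+q[1]*yv),q[2]],c).round())
```

```text
s [(np.int32(265), np.int32(171), np.int32(90), np.int32(24), np.int32(933)), (np.int32(319), np.int32(188), np.int32(23), np.int32(13), np.int32(214)), (np.int32(293), np.int32(192), np.int32(25), np.int32(11), np.int32(195)), (np.int32(212), np.int32(225), np.int32(53), np.int32(18), np.int32(443)), (np.int32(341), np.int32(236), np.int32(46), np.int32(27), np.int32(782)), (np.int32(274), np.int32(253), np.int32(39), np.int32(15), np.int32(330)), (np.int32(216), np.int32(290), np.int32(30), np.int32(21), np.int32(299))]
t [(np.int32(218), np.int32(142), np.int32(91), np.int32(33), np.int32(1358)), (np.int32(322), np.int32(172), np.int32(20), np.int32(23), np.int32(247)), (np.int32(201), np.int32(204), np.int32(98), np.int32(33), np.int32(1084))]
t14
150 21/154 19/154 17/132 25/ 70 29/ 66 27/ 72 27/ 61 26/ 65 29/ 60 24/ 58 26/ 72 30/ 64 165/ 49 19/119 24/151 161/  8 75/ 15
156 19/ 92 15/ 80 17/ 91 24/ 63 29/ 56 26/ 64 29/ 70 28/ 65 27/ 65 27/ 48 27/ 70 27/ 69 17/ 74 17/ 80 18/ 79 16/ 42 23/ 13
162 24/ 89 18/131 23/ 44 29/ 56 34/ 57 30/ 63 30/ 68 27/ 64 31/ 57 31/ 44 25/ 61 29/ 63 17
[... 2765 characters left out ...]
/139 18/139 18/138 18/133 18/138 17/137 17/135 17/136 19/135 16/ 74 19/129 24/ 74 14/ 83 28/ 77 25/ 78 17/ 90
216 17/ 72 16/134 15/ 64 20/ 63 16/123 18/135 17/125 18/136 17/136 18/140 19/133 17/111 14/ 80 26/ 79 23/ 80 23/ 82 17/ 87
222 14/ 85 18/ 71 18/127 17/110 24/ 79 17/109 13/ 64 17/ 56 17/120 18/129 17/119 17/117 24/ 77 21/ 83 17/ 85 18/ 81 21/ 80
228 16/131 20/ 73 16/128 18/ 58 21/ 88 20/143 20/142 22/145 23/140 21/104 13/ 70 16/ 47 24/ 76 30/ 79 24/ 82 18/ 89 19/ 83
234 17/131 18/ 74 17/126 18/ 78 18/ 87 21/140 23/139 18/139 22/144 100/  8 21/138 18/137 21/142 24/104 26/ 81 19/ 79 22/ 81
end+ [218. 173.]
end- [317. 184.]
c++ [227. 149.]
c+- [316. 159.]
c-+ [218. 218.]
c-- [309. 228.]
```

The tote hangs across both prongs, but it looks shifted about 40 mm towards +y and is still moving. It may have been knocked. I wait, then measure its motion.

Request:
servo_tool:
  commands:
    - [[0,0,0,0,0,0,70],[0,0,0,0,0,0,70],[0,0,0,0,0,0,70],[0,0,0,0,0,0,70],[0,0,0,0,0,0,70]]

```text
time: 54.6
position: [0.4401, -0.3825, 0.4085]
tool_rot: [0.075, 1.569, -0.08]
ft_force: [-0.4, 0.5, -0.8]
grip_width: 0.804
```

Request:
servo_tool:
  commands:
    - [[0,0,0,0,0,0,70],[0,0,0,0,0,0,70],[0,0,0,0,0,0,70],[0,0,0,0,0,0,70],[0,0,0,0,0,0,70]]

```text
time: 55.22
position: [0.4402, -0.3825, 0.4085]
tool_rot: [0.075, 1.569, -0.08]
ft_force: [-0.2, -0.0, 0.3]
grip_width: 0.804
```

Request:
servo_tool:
  commands:
    - [[0,0,0,0,0,0,70],[0,0,0,0,0,0,70],[0,0,0,0,0,0,70],[0,0,0,0,0,0,70],[0,0,0,0,0,0,70]]

```text
time: 55.85
position: [0.4402, -0.3825, 0.4084]
tool_rot: [0.075, 1.569, -0.08]
ft_force: [-0.2, 0.9, 0.4]
grip_width: 0.805
```

```bash
cat >> h.py <<'E'
def hung(t,tag):
    h=cv2.cvtColor(t,cv2.COLOR_RGB2HSV); m=cv2.inRange(h,(13,90,85),(20,255,255)); m[:, :185]=0; m[:,330:]=0; m[:140]=0; m[240:]=0
    # bar: brightest band per column between prongs and just outside
    c=cam('top'); out=[]
    for u in (240,254,261,268,275,282):
        col=h[155:190,u,2].astype(float); col[h[155:190,u,1]<60]=0; k=np.where(col>100)[0]; out.append((u,155+k.mean() if len(k) else None))
    r=t.astype(float); 
    print(tag,'bar rows',[(u,round(float(v),1)) for u,v in out if v],'wood right edge by row',[int(np.where(m[v,:320])[0].max()) for v in (180,192,204,210,216)],'left',[int(np.where(m[v])[0].min()) for v in (168,198,204)])
E
python3 - <<'E'
from h import *
for n in ('t15','t16'): hung(cv2.cvtColor(cv2.imread(f'pics/{n}.png'),cv2.COLOR_BGR2RGB),n)
t1=snap('top','t17'); hung(t1,'t17')
for _ in range(8): vision.get_image('scene')
t2=snap('top','t18'); hung(t2,'t18'); print('motion',(np.abs(t1.astype(int)-t2).max(2)>40).sum(), ctrl.get_state()['time'])
E
```

```text
t15 bar rows [(240, 164.8), (254, 167.8), (261, 169.2), (268, 169.1), (275, 171.8), (282, 173.4)] wood right edge by row [300, 298, 295, 294, 292] left [202, 185, 186]
t16 bar rows [(240, 164.3), (254, 167.3), (261, 169.2), (268, 169.6), (275, 172.0), (282, 171.0)] wood right edge by row [300, 298, 295, 294, 292] left [202, 185, 186]
t17 bar rows [(240, 164.3), (254, 166.3), (261, 169.2), (268, 169.3), (275, 170.5), (282, 172.3)] wood right edge by row [300, 298, 295, 294, 292] left [202, 185, 186]
t18 bar rows [(240, 164.5), (254, 166.3), (261, 168.6), (268, 169.3), (275, 170.8), (282, 172.3)] wood right edge by row [301, 298, 295, 294, 292] left [202, 185, 186]
motion 0 56.35
```

It is still now, but displaced: about +38 mm in y, +10 to 15 mm towards the post, and about 4° of yaw. That matches a knock. The bar is still on both prongs but poorly centred, so I re-grip between the prongs and recentre it.

Run:
```python
from h import *
print(onz('top',202,168,.276),onz('top',300,180,.276))
plan((.45,.02,.42,-9),(.613,.0241,.40,-9),(.613,.0241,.2345,-9))
```

```text
[0.62242679 0.15359082 0.276     ] [ 0.59729334 -0.07195024  0.276     ]
now [ 440.1 -382.5  408.5] ang -5.6 tilt [ 0.    -0.003] F [0.8 0.5 0.4] grip 70.2 t 56.4
call [1.7 0.  0.2] [ -6.4 200.8 -14.8] rows 3.2
call [1.7 0.  0. ] [ -5.8 200.3 -20.7] rows 3.2
call [0. 0. 0.] [ 20.   29.5 160.4] rows 2.6
call [0. 0. 0.] [165.5   0.    0. ] rows 2.6
```

Request:
servo_tool:
  commands:
    - [[1.2,0,0,-6,60,-5,87],[1.2,0,0,-6,120,-9,87],[1.2,0,0,-6,180,-14,87],[1.2,0,0,-6,201,-15,87]]

```text
time: 56.85
position: [0.4454, -0.1764, 0.4142]
tool_rot: [0.087, 1.567, -0.087]
ft_force: [-0.1, -0.5, -0.3]
grip_width: 0.994
```

Request:
servo_tool:
  commands:
    - [[1.2,0,0,-6,60,-5,87],[1.2,0,0,-6,120,-11,87],[1.2,0,0,-6,180,-17,87],[1.2,0,0,-6,200,-20,87],[1.2,0,0,-6,200,-20,87]]

```text
time: 57.48
position: [0.4488, 0.0214, 0.419]
tool_rot: [0.104, 1.568, -0.11]
ft_force: [0.2, -0.3, -0.2]
grip_width: 0.997
```

Run:
```python
from h import *
t=snap('top','t19'); plan((.609,.0245,.40,-8),(.609,.0245,.2345,-8))
```

```text
now [448.9  19.4 419.2] ang -8.0 tilt [-0.    -0.004] F [ 0.6 -0.2  0.3] grip 86.9 t 57.5
call [-0.   0.   0.2] [ 19.2  27.4 157.8] rows 2.6
call [0. 0. 0.] [165.5   0.    0. ] rows 2.6
```

Request:
servo_tool:
  commands:
    - [[0,0,0,5,10,50,87],[0,0,0,10,18,105,87],[0,0,0,15,27,158,87],[0,0,0,19,27,158,87],[0,0,0,19,27,158,87]]

```text
time: 58.15
position: [0.6089, 0.0221, 0.4001]
tool_rot: [0.109, 1.568, -0.117]
ft_force: [0.1, -0.4, -0.0]
grip_width: 1.0
```

Request:
servo_tool:
  commands:
    - [[0,0,0,40,0,0,87],[0,0,0,85,0,0,87],[0,0,0,130,0,0,87],[0,0,0,155,0,0,87],[0,0,0,155,0,0,87]]

```text
time: 58.78
position: [0.6075, 0.0234, 0.2459]
tool_rot: [0.11, 1.568, -0.111]
ft_force: [-0.2, -1.1, 0.4]
grip_width: 1.005
```

Request:
servo_tool:
  commands:
    - [[0,0,0,0,0,0,87],[0,0,0,10,0,0,87],[0,0,0,10,0,0,87]]

```text
time: 59.15
position: [0.6089, 0.0242, 0.2352]
tool_rot: [0.108, 1.568, -0.112]
ft_force: [0.2, -0.6, -0.2]
grip_width: 1.001
```

Request:
servo_tool:
  commands:
    - [[0,0,0,0,0,0,60],[0,0,0,0,0,0,40],[0,0,0,0,0,0,25],[0,0,0,0,0,0,15],[0,0,0,0,0,0,10]]
  newtons: 20

```text
time: 59.78
position: [0.6091, 0.0241, 0.2352]
tool_rot: [0.108, 1.568, -0.112]
ft_force: [0.5, -0.6, 0.1]
grip_width: 0.517
```

Request:
servo_tool:
  commands:
    - [[0,0,0,0,0,0,10],[0,0,0,0,0,0,10],[0,0,0,0,0,0,10]]
  newtons: 45

```text
time: 60.15
position: [0.6094, 0.024, 0.2353]
tool_rot: [0.108, 1.567, -0.113]
ft_force: [0.2, -0.4, -0.5]
grip_width: 0.216
```

Run:
```python
from h import *
q=np.array([.599,.0033])-.016*np.array([.094,.9956]); z=.238
plan((.609,.0245,z+.002,-8),(*q,z+.002,-5.4)); print(q)
```

```text
now [609.4  24.  235.3] ang -8.0 tilt [ 0.001 -0.003] F [ 0.2 -0.4 -0.5] grip 18.8 t 60.1
call [-0.   0.1  0.2] [-4.7  0.4 -0.4] rows 0.1
call [-2.6  0.   0. ] [  0.  -38.4  -6.2] rows 0.6
[ 0.597496  -0.0126296]
```

Gripped with little force. I lift 4 mm, shift it back and turn it, then lower and release.

Request:
servo_tool:
  commands:
    - [[0,0,0,-2,0,0,10],[0,0,0,-4,0,0,10],[0,0,0,-4,0,0,10],[0,0,0,-4,0,0,10]]

```text
time: 60.65
position: [0.609, 0.0241, 0.239]
tool_rot: [0.108, 1.568, -0.113]
ft_force: [-0.5, 0.1, -5.0]
grip_width: 0.213
```

Request:
servo_tool:
  commands:
    - [[-0.6,0,0,0,-8,-1,10],[-1.2,0,0,0,-16,-3,10],[-1.8,0,0,0,-24,-4,10],[-2.4,0,0,0,-32,-5,10],[-2.6,0,0,0,-38,-6,10]]

```text
time: 61.28
position: [0.5977, -0.0136, 0.2394]
tool_rot: [0.072, 1.569, -0.077]
ft_force: [0.3, 0.5, -4.8]
grip_width: 0.212
```

Request:
servo_tool:
  commands:
    - [[0,0,0,0,0,0,10],[0,0,0,0,0,0,10],[0,0,0,1,0,0,10],[0,0,0,2,0,0,10],[0,0,0,2,0,0,10]]

```text
time: 61.9
position: [0.5978, -0.0125, 0.2371]
tool_rot: [0.072, 1.57, -0.077]
ft_force: [0.0, -0.2, -4.8]
grip_width: 0.215
```

Request:
servo_tool:
  commands:
    - [[0,0,0,1,0,0,10],[0,0,0,2,0,0,10],[0,0,0,2,0,0,10]]

```text
time: 62.28
position: [0.5979, -0.0128, 0.2355]
tool_rot: [0.072, 1.569, -0.077]
ft_force: [-0.7, -0.1, -3.3]
grip_width: 0.214
```

Run:
```python
from h import *
plan((.5975,-.0126,.235,-5.4))
```

```text
now [597.9 -12.8 235.5] ang -5.4 tilt [ 0.    -0.003] F [-0.7 -0.1 -3.3] grip 18.7 t 62.3
call [-0.   0.   0.2] [ 0.5  0.1 -0.4] rows 0.0
```

Request:
servo_tool:
  commands:
    - [[0,0,0,0.5,0,0,10],[0,0,0,0.5,0,0,10],[0,0,0,0.5,0,0,22],[0,0,0,0.5,0,0,30],[0,0,0,0.5,0,0,40]]

```text
time: 62.9
position: [0.5982, -0.0126, 0.2352]
tool_rot: [0.072, 1.568, -0.076]
ft_force: [-0.1, 0.1, -0.6]
grip_width: 0.381
```

Request:
servo_tool:
  commands:
    - [[0,0,0,0,0,0,60],[0,0,0,0,0,0,70],[0,0,0,0,0,0,70],[0,0,0,0,0,0,70]]

```text
time: 63.4
position: [0.5979, -0.0127, 0.2348]
tool_rot: [0.072, 1.569, -0.077]
ft_force: [0.1, -0.2, -0.2]
grip_width: 0.777
```

Request:
servo_tool:
  commands:
    - [[0,0,0,-20,0,0,70],[0,0,0,-50,0,0,70],[0,0,0,-90,0,0,70],[0,0,0,-130,0,0,70],[0,0,0,-180,0,0,70]]

```text
time: 64.03
position: [0.5974, -0.0122, 0.4174]
tool_rot: [0.072, 1.569, -0.077]
ft_force: [0.7, 0.0, 0.2]
grip_width: 0.807
```

Request:
servo_tool:
  commands:
    - [[0,0,0,0,-20,-50,70],[0,0,0,0,-50,-100,70],[0,0,0,0,-100,-130,70],[0,0,0,0,-160,-150,70],[0,0,0,0,-220,-150,70]]

```text
time: 64.65
position: [0.4262, -0.2195, 0.4169]
tool_rot: [0.075, 1.566, -0.074]
ft_force: [-0.0, -0.3, -0.6]
grip_width: 0.805
```

Request:
servo_tool:
  commands:
    - [[0,0,0,0,-60,0,70],[0,0,0,0,-120,0,70],[0,0,0,0,-150,0,70],[0,0,0,0,-150,0,70],[0,0,0,0,-150,0,70]]

```text
time: 65.28
position: [0.4133, -0.3663, 0.4168]
tool_rot: [0.073, 1.568, -0.077]
ft_force: [0.3, 0.3, -0.1]
grip_width: 0.805
```

Request:
servo_tool:
  commands:
    - [[0,0,0,0,0,0,70],[0,0,0,0,0,0,70],[0,0,0,0,0,0,70],[0,0,0,0,0,0,70],[0,0,0,0,0,0,70]]

```text
time: 65.9
position: [0.4136, -0.3662, 0.4159]
tool_rot: [0.072, 1.569, -0.077]
ft_force: [0.4, 0.8, 0.2]
grip_width: 0.807
```

Run:
```python
from h import *
t1=snap('top','t20'); s1=snap('scene','s20'); hung(t1,'t20')
for _ in range(10): vision.get_image('scene')
t2=snap('top','t21'); s2=snap('scene','s21'); hung(t2,'t21'); print('motion',(np.abs(t1.astype(int)-t2).max(2)>40).sum(),(np.abs(s1.astype(int)-s2).max(2)>40).sum()); plan()
h=cv2.cvtColor(t2,cv2.COLOR_RGB2HSV)
for v in range(168,192,3): print(v,' '.join('%2d/%3d'%(h[v,u,0],h[v,u,2]) for u in range(204,332,6)))
# clamps on rim: scene crop now vs s12
a=cv2.cvtColor(cv2.imread('pics/s12.png'),6).astype(int)[100:200,400:450]; b=cv2.cvtColor(s2,7).astype(int)[100:200,400:450]; print('rim part diff',(abs(a-b)>40).sum())
```

```text
t20 bar rows [(240, 175.5), (254, 168.8), (261, 169.1), (268, 169.4), (275, 174.5), (282, 173.3)] wood right edge by row [317, 315, 312, 310, 309] left [219, 185, 186]
t21 bar rows [(240, 175.5), (254, 169.6), (261, 169.7), (268, 170.6), (275, 174.5), (282, 173.3)] wood right edge by row [317, 315, 312, 310, 309] left [219, 185, 186]
motion 0 0
now [ 413.5 -366.3  415.9] ang -5.4 tilt [ 0.    -0.003] F [0.1 0.1 0.1] grip 69.9 t 66.6
168 18/108 19/ 76 20/108 18/118  8/ 49 18/ 65 18/ 66 102/  9 17/126 17/122 19/123 18/115 18/114 20/ 61  0/ 27 18/114 16/118 17/127 17/ 58 70/ 11 130/ 16 169/ 19
171 22/140 18/142 23/137 17/ 57 18/ 86 20/ 75 18/ 64 30/ 21 18/109 18/114 17/118 18/121 17/124 19/ 65 19/ 12 17/119 19/116 19/114 15/ 73 120/  8  7/ 50 13/ 74
174 21/142 20/140 20/140 15/ 56 17/120 16/121 17/119 15/102 14/ 96 16/104 17/113 16/113 16/106 20/ 59 80/ 21 17/117 17/121 18/117 19/ 96 18/ 97 20/ 82 22/141
177 20/141 26/137 20/134 21/ 52 17/101 18/106 19/108 17/120 18/123 16/122 17/109 19/100 19/ 99 16/ 62 30/ 13 17/107 18/105 17/109 17/105 22/ 80 19/ 82 33/ 77
180 24/142 20/144 19/135 19/ 43 16/ 47 15/ 61 18/ 76 18/ 93 16/109 18/110 17/115 17/123 18/126 16/116 18/106 17/ 94 19/109 19/114 17/ 76 12/ 71 25/ 81 20/ 79
183 23/140 21/138 20/128  8/ 43 18/ 49 19/ 66 19/ 66 164/ 16 18/ 62 18/ 69 16/ 88 16/101 15/114 17/114 17/117 18/121 18/123 17/107 19/ 96 13/ 77 10/ 85 23/ 81
186 21/135 21/134 20/138 17/ 46 17/ 51 17/ 66 20/ 64 120/ 14 15/ 65 18/ 65 21/ 62 15/ 75 19/ 89 19/ 74 17/ 98 18/106 17/116 18/118 16/122 15/ 77 21/ 83 21/ 81
189 19/146 24/140 18/142 11/ 50 18/ 78 18/ 79 16/ 74 104/ 18 15/ 71 17/ 66 19/ 66 15/ 67 18/ 65 19/ 61 108/ 16 16/110 18/ 86 17/ 88 18/ 90 13/ 82 23/ 77 27/ 78
rim part diff 0
```

The ends now sit at columns 219 and 317 against 218 and 317 predicted, the bar crosses both prongs, and nothing is moving. Handing in.

```bash
python3 -c "
from h import *
print(close_job())"
```

```text
the job is handed in; nothing more can be done
None
```

The job is handed in at about 67 s of the 210 s. All four clamps (one of the five was absent) are on the rim, and the empty tote hangs on both prongs of the fork.

- **Clamps:** Each is upright over the rim's top edge with one jaw inside and one outside. They are at least 75 mm apart. All four showed well seated in a picture taken before I moved the tote. In the last check, only the narrow strip of rim I compared was confirmed unchanged.
- **Tote:** I hung it, and after the arm withdrew I found it displaced about 38 mm sideways and turned slightly, probably the knock mentioned in the task. I gripped it again between the prongs and recentred it.
- **Last checks:** The tote's ends sat at pixel columns 219 and 317, against 218 and 317 expected. The bar crossed both prongs, and pictures 0.6 s apart showed no motion. The arm was clear of everything.
- **Other things on the bench:** Glue, screwdriver, pickguard, battery, cork block and jar had not moved by pixel match. I made that check before recentring the tote and did not repeat it.

The final checks were numeric only, because the 16 picture views were used up.

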